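Dock a battery pack on the sprung tilt plate of a test dock

ROBOT

A 6-joint arm with a two-finger parallel gripper is mounted at the origin on the work surface. World frame = base frame: x ahead of the robot, y to its left, z up, the work surface at z = 0. Lengths are in mm, angles in rad, forces in N, time in s.
With the tool pointing down it reaches from about 300 to 950 mm from the base axis. Payload 3.1 kg.
Tool frame: the origin (TCP) lies midway between the tips of the shut fingers; the grasp point (between the pads) lies 19 mm behind it; z points along the fingers, y is the line along which they close (so a half turn about z gives the same grasp; the last joint's range is limited). The gripper opens to 85 mm and grips with 20 to 120 N. Pads are 22 mm wide; open, the fingers measure 114 mm over their backs; the gripper's body (76 mm by 85 mm) begins 54 mm behind the grasp point. The pads swing forward as they close: fully open they stand 13 mm farther back than shut.
Start: joints at [-0.07, 0.308, 1.634, -0, 1.2, -0.07], TCP at [625.006, -0.028, 231.272] pointing down, gripper open.
Joint ranges: [-3.06, 3.06], [-0.79, 1.96], [0.05, 2.63], [-1.19, 4.34], [0.05, 2.64], [-2.94, 2.94]. Speed limits (rad/s): [2.79, 2.79, 3.14, 3.14, 3.14, 3.14].

INTERFACE

Orientations are given as a unit quaternion [w, x, y, z].
In Python, from bench import telemetry, vision, ctrl gives the robot as it stands. The module is installed in compiled form; this text tells all that it offers.
- The arm moves only by the tool move_arm, never from a script. Its argument "rows" is a list of rows, each an object with "offset": the shift along the world's x, y, z in mm, a list of three; "twist": the turn, a rotation vector about the world's x, y, z in rad, a list of three. In form: [{"offset": [tx, ty, tz], "twist": [rx, ry, rz]}, ...]. A call has exactly 5 rows; each row is the pose to reach, as a shift and turn from the pose commanded when the call began; what a row does not reach only later rows make up. A row lasts 1/12 s, in which the tool goes at most 41.7 mm and 7.16 degrees, less where a joint would pass 70% of its speed; a pose out of reach is approached as far as the arm can. A call with a gripper value outside its range is refused whole. "jaw" is the opening, from 0 (shut) to 1 (fully open), set as the call begins (left out, the last holds). The fingers move at their own pace and stop on an object; "newtons" is the grip in N (left out, the last holds). Time passes only in rows, so rows that repeat a pose let the fingers close, or fill a call up. It gives the time, the measured TCP pose, the force, the opening and the grip force at its end, in the units of the state.
- telemetry.get_state(): the state, without advancing time (a new reading comes with each control period).
- vision.camera(name): name is "scene" or "side" or "wrist"; returns a dict with "image" (400x640x3 uint8, blue, green, red), "K" (3x3 intrinsics, pixels), "k1" (the pictures are not rectified: a ray, as slopes to the right and down, at radius r is drawn at 1 + k1 r^2 times it, then the intrinsics apply), "eye" and "rotation" of the camera in the world. Camera axes: x right, y up, looking along -z (the intrinsics and any distortion apply to the point x, -y, -z); pixel columns grow to the right and rows downward; lengths in mm; the calibration is good to about 2 mm. A picture is of the moment at which its call begins. There is no depth.
- ctrl.finish_job(): hands the job in; it is judged then, once.
Trained networks look in the newest picture that a camera, given by its name, has taken for a name from the list of things; names that differ only in an ending like _2 or _b are one class to them, and where a whole thing is asked for, a point or a joint stands for the part that bears it (a point fixed in the world has none). Each returns a list of dicts, best first, with "score" (0 to 1); they miss things now and then, are a little off and sometimes report something else, mostly with a low value. They report only what shows in the picture. A call takes as long as a camera call. They do not tell look-alikes from the thing itself.
- vision.look_for(camera, name): "rect" ([centre column, centre row, width, height] as shares, 0 to 1, of the picture: columns of its width, rows of its height, round what is visible of it).
- vision.place_of(camera, name): "position" ([row, column] as shares, 0 to 1, of the picture: columns of its width, rows of its height: a listed point, or the origin of a listed thing).
The state is a dict: "time_s": time; "joint_positions": joint angles; "joint_velocities": joint speeds; "joint_torque": joint torques, N m; "position": TCP position; "tcp_rot": TCP orientation; "wrist_force": force on the tool from outside, world axes, zero at the start; "wrist_torque": the same for the moment, N m; "opening": opening from 0.0 (shut) to 1.0 (fully open); "grasp_force": force on a finger pad.
Only numpy, scipy, OpenCV 4.12 (cv2) and the standard library are available. Lean on these libraries where they do the work, as an engineer would, in place of code of your own. Each camera call takes 0.05 s, during which the arm holds its last target. There are 200 camera calls.

TASK

Load the battery pack with the orange top into the test dock: set it on the sprung tilt plate just short of the two blue claws, its brass contacts leading, and press straight down until the plate lies level; keep it level and slide the pack forward under the claws, fully home against the red end stop with its brass probe pushed in, then let go so that the claws hold pack and plate down. Feel your way: pressing down takes about 10 N, and the dock must never take more than 25 N. Leave everything else on the bench where it is.

Things in the scene. Friction and masses are not known exactly. Their poses are not given: they have to be found in the camera images.
- pack: battery pack with orange top, 0.3 to 0.52 kg, standing on its foot. Grey foot 70 wide (y), 10 high, x = -55 to 78 mm. On it the black body, 100 (x) by 44 (y), 10 to 55 mm above the underside, orange on top; grip it across the 44 mm, tips 24 mm or more above the underside (clears the claws). Origin: under the body's centre, at the underside; +x to its nose (two brass contacts, white stripe on top), z up.
- pack_nose (a point): middle of the lower edge of the pack's nose, 78 mm from the pack's origin along its +x, at the underside
- dock: test dock fixed to the bench; place and yaw vary. Grey base 250 (x) by 116 (y) by 12 mm. Origin: centre of its underside; the pack slides in along +x. Aluminium tilt plate 42 wide, 174 long, hinged at its -x end (hinge along y at x = -95, z = 27 mm); level, its top is 30 mm above the bench, on a hard stop.
- claws (a point): midway between the two blue claws at their mouth, dock x = 50, y = 0, z = 42.5 mm (height of the lips' underside). Claws reach from here to x = 118: uprights' inner faces at y = +-38, lips in to y = +-26, tops at 52 mm, first 12 mm a lead-in slope. Flared side guides at x = 31 to 57, top 43 mm. The pack's foot goes under the lips, its body between them.
- probe (a joint): how far the brass end probe is pushed into the end stop, m: 0 free, 0.004 flush (pack home). The stop, a red block 52 mm tall, is clamped between the claws; its face lies anywhere from dock x = 85 to 109 mm, to be found by touch. The probe stands 4 mm out of it, 35 mm above the bench; its spring takes 0.9 to 2.1 N.
- plate (a joint): tilt of the sprung plate, rad: 0 level (hard stop), 0.26 fully up (the start). The spring lifts it with 0.62 N m at level, 0.29 N m fully up: level takes about 6 N of push 0.1 m from the hinge, less the pack's weight. With the pack home and released, the spring lifts it some 2.5 mm until the foot bears on the lips (0.01 to 0.02 rad).
- plate_edge (a point): middle of the top of the plate's free edge, 174 mm from the hinge
- spare_a: grey-topped spare battery pack, same shape as the orange one; leave it where it is
- spare_b: the other grey-topped spare battery pack, same shape; leave it where it is
- driver: screwdriver lying on the bench, bystander; origin at its underside
- jar: amber jar with blue cap, 56 mm across, 75 mm tall, bystander
- tape: yellow tape roll lying flat, 96 mm across, 24 mm tall, bystander
- cell: green round cell standing upright, 33 mm across, 64 mm tall, bystander
Not all that is in view belongs to the job. What is shaped like the pack but turquoise is not meant.

How it is judged (in metres and radians):
On the way:
1. the pack presses the plate level (within 0.03 rad), its nose no more than 15 mm past the claws' mouth (value of joint plate below 0.03 rad and contact force between pack and dock above 1 N and x of pack_nose in the frame of dock between 0 and 0.065 m), for 0.2 s.
At the end, for the whole second after the job is handed in: The orange-topped pack lies on the plate under the claws, nose first, its nose holding the probe in by more than 2.2 mm of its 4 mm and within 6 mm of the dock's centre line, straight within 0.08 rad, the plate held level within 0.03 rad, the pack at rest and released (value of joint probe above 0.0022 m and x of pack_nose in the frame of dock above 0.082 m and y of pack_nose in the frame of dock between -0.006 and 0.006 m and z of pack_nose in the frame of dock between 0.027 and 0.036 m and angle between the x axis of pack and the x axis of dock, either way round below 0.08 rad and value of joint plate below 0.03 rad and linear speed of pack below 0.01 m/s); the robot touches nothing.
It fails at once if the dock is pushed with more than 25 N, by the pack or by the robot (contact force between anything else and dock above 25 N).
It fails at once if any other loose thing on the bench moved more than 15 mm (distance of any of spare_a, spare_b, driver, jar, tape, cell from where it was at the start of the episode above 0.015 m).
It also fails if it takes over 72 s, if anything falls off the work surface, if the arm or the gripper's body presses on something with over 40 N, if the wrist force passes 120 N, or if a joint passes its speed limit or range.

## Working session

There is one attempt and no reset: what is moved stays moved. The work goes in short steps, Python scripts to look and compute and a tool call to move; the robot and the scene stay as the last step left them, time stands still between calls to the robot, and variables do not carry over. Pictures are saved under pics/ and viewed, at most 10 in all, crops included, and the job is handed in when it is done.

Besides the shell and the picture viewer there is one more tool, called after "Emit:" by a JSON object that holds its "method" and its "body", one argument or row to a line. move_arm: Moves the arm, as the interface text tells. Its arguments: {"type":"object","properties":{"rows":{"type":"array"},"jaw":{"type":"number"},"newtons":{"type":"number"}},"required":["rows"]}

```bash
mkdir -p pics
cat > h.py <<'E'
import numpy as np, cv2
from bench import telemetry, vision, ctrl
def ray(c,u,v):
    K=np.array(c["K"]);p=np.array([[(u-K[0,2])/K[0,0],(v-K[1,2])/K[1,1]]])[0]
    q=p.copy()
    for _ in range(20): q=p/(1+c["k1"]*(q@q))
    d=np.array(c["rotation"])@np.array([q[0],-q[1],-1.0]); return np.array(c["eye"]),d
def onz(c,u,v,z):
    e,d=ray(c,u,v); return e+d*(z-e[2])/d[2]
def proj(c,P):
    p=np.array(c["rotation"]).T@(np.array(P,float)-np.array(c["eye"])); q=np.array([p[0],-p[1]])/-p[2]
    q=q*(1+c["k1"]*(q@q)); K=np.array(c["K"]); return q[0]*K[0,0]+K[0,2],q[1]*K[1,1]+K[1,2]
E
python3 - <<'E'
from h import *
for n in ["scene","side","wrist"]:
    c=vision.camera(n); cv2.imwrite(f"pics/{n}0.png",c["image"]); print(n,np.round(c["eye"]),np.round(c["rotation"],2).tolist(),c["k1"])
    for t,z in [("pack",0),("pack_nose",0),("dock",0),("claws",42.5),("plate_edge",73),("spare_a",0)]:
        for r in vision.place_of(n,t)[:4]:
            v,u=r["position"]; u*=640;v*=400; print(t,round(r["score"],2),round(u),round(v),np.round(onz(c,u,v,z)))
s=telemetry.get_state(); print(s)
a=cv2.imread("pics/scene0.png");b=cv2.imread("pics/side0.png")
E
```

```text
scene [1144. -728.  749.] [0.85, 0.41, 0.15, 0.3] -0.02026144596727722Traceback (most recent call last):
  File "<stdin>", line 6, in <module>
  File "h.py", line 9, in onz
    e,d=ray(c,u,v); return e+d*(z-e[2])/d[2]
        ~~~^^^^^^^
  File "h.py", line 7, in ray
    d=np.array(c["rotation"])@np.array([q[0],-q[1],-1.0]); return np.array(c["eye"]),d
      ~~~~~~~~~~~~~~~~~~~~~~~^~~~~~~~~~~~~~~~~~~~~~~~~~~~
ValueError: matmul: Input operand 1 has a mismatch in its core dimension 0, with gufunc signature (n?,k),(k,m?)->(n?,m?) (size 3 is different from 4)
```

```bash
sed -i 's/np.array(c\["rotation"\])/R(c)/g' h.py
cat >> h.py <<'E'
from scipy.spatial.transform import Rotation
def R(c):
    w,x,y,z=c["rotation"]; return Rotation.from_quat([x,y,z,w]).as_matrix()
E
python3 - <<'E'
from h import *
for n in ["scene","side","wrist"]:
    c=vision.camera(n); cv2.imwrite(f"pics/{n}0.png",c["image"]); print(n,np.round(c["eye"]),c["k1"])
    for t,z in [("pack",0),("pack_nose",0),("dock",0),("claws",42.5),("plate_edge",73),("spare_a",0)]:
        for r in vision.place_of(n,t)[:4]:
            v,u=r["position"]; u*=640;v*=400; print(t,round(r["score"],2),round(u),round(v),np.round(onz(c,u,v,z)))
s=telemetry.get_state(); print(s)
E
```

```text
scene [1144. -728.  749.] -0.02026144596727722
pack 0.68 287 258 [ 627. -227.    0.]
pack 0.63 309 186 [475.  39.   0.]
pack 0.56 324 223 [617. -65.   0.]
pack_nose 0.88 317 268 [ 709. -207.    0.]
pack_nose 0.7 346 234 [692. -64.   0.]
pack_nose 0.65 280 189 [413. -26.   0.]
dock 0.64 364 164 [538. 247.   0.]
dock 0.25 371 161 [547. 277.   0.]
claws 0.7 375 166 [603. 206.  42.]
plate_edge 0.8 383 154 [611. 234.  73.]
spare_a 0.86 207 256 [ 464. -350.   -0.]
spare_a 0.59 261 213 [ 450. -144.    0.]
side [387. 647. 620.] -0.09587993490125991
pack 0.68 311 215 [617. -81.   0.]
pack 0.63 319 180 [ 642. -241.    0.]
pack 0.61 359 255 [472.  29.   0.]
pack_nose 0.96 294 181 [ 709. -216.    0.]
pack_nose 0.82 282 214 [689. -64.   0.]
pack_nose 0.69 385 243 [418. -25.   0.]
dock 0.77 305 316 [539. 219.   0.]
claws 0.88 278 298 [591. 224.  42.]
plate_edge 0.86 265 282 [616. 219.  73.]
spare_a 0.98 386 169 [ 463. -351.    0.]
spare_a 0.97 382 207 [ 446. -163.    0.]
wrist [626.  75. 373.] -0.0009391783702253476
pack 0.95 321 220 [623. -75.   0.]
pack 0.61 199 144 [467.  30.   0.]
pack_nose 0.
[... 215 characters left out ...]
08078185e-01,  1.63383910e+00,  1.77785607e-05,
        1.19968227e+00, -6.96956480e-02]), 'joint_velocities': array([ 1.47280831e-03,  6.87040543e-04,  3.69008656e-04,  1.29420873e-03,
       -4.15438434e-05,  6.81250958e-04]), 'joint_torque': array([ 7.23386020e-04, -4.15296865e+01, -2.77084529e+01, -2.18868422e-04,
        8.47427000e-04, -2.15191807e-05]), 'position': array([ 6.24992269e+02, -3.41628890e-02,  2.31266956e+02]), 'tcp_rot': array([-8.04089871e-06,  7.07117766e-01,  7.07095796e-01,  3.98624100e-06]), 'wrist_force': array([-0.14674524, -0.13017461,  1.19870077]), 'wrist_torque': array([-0.05724651,  0.00300723,  0.06637403]), 'grasp_force': 0.0, 'opening': 0.9988708289330218}
```

View pics/scene0.png

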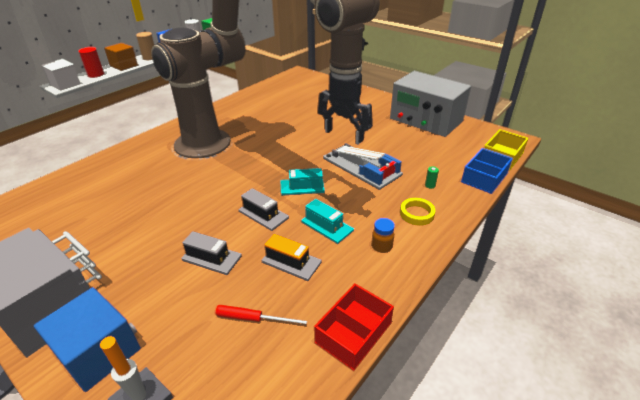

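View pics/side0.png

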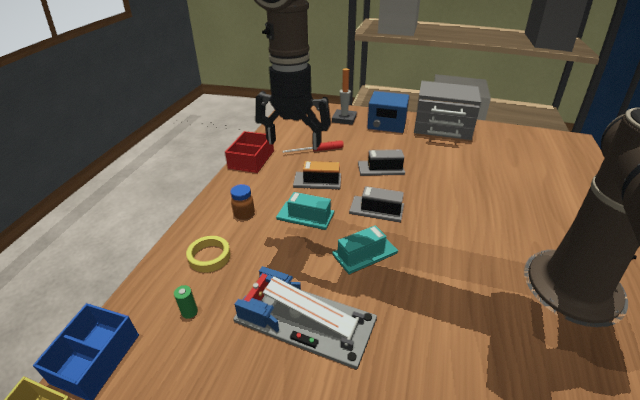

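Candidates in scene: orange top (288,252), turquoise (304,180) and (327,219), grey (207,252) and (263,208). Only the one at (288,252) has the orange top. I'll look at the dock from above first, then confirm the pack in a crop.

Emit:
{"method": "move_arm", "body": {
  "rows": [
    {"offset":[-10,35,15],"twist":[0,0,0]},
    {"offset":[-20,70,25],"twist":[0,0,0]},
    {"offset":[-30,105,35],"twist":[0,0,0]},
    {"offset":[-40,140,45],"twist":[0,0,0]},
    {"offset":[-50,175,55],"twist":[0,0,0]}
  ]
}}

```text
time_s: 1.57
position: [574.4, 176.3, 286.9]
tcp_rot: [0.0, 0.707, 0.707, 0.0]
wrist_force: [0.4, 0.4, 0.5]
opening: 1.002
grasp_force: 0.0
```

Emit:
{"method": "move_arm", "body": {
  "rows": [
    {"offset":[-10,35,15],"twist":[0,0,0]},
    {"offset":[-20,70,25],"twist":[0,0,0]},
    {"offset":[-30,100,35],"twist":[0,0,0]},
    {"offset":[-30,110,45],"twist":[0,0,0]},
    {"offset":[-30,110,45],"twist":[0,0,0]}
  ]
}}

```text
time_s: 1.98
position: [545.5, 288.0, 334.1]
tcp_rot: [0.001, 0.706, 0.709, 0.003]
wrist_force: [0.6, 0.6, 1.2]
opening: 1.0
grasp_force: 0.0
```

Run:
```python
from h import *
c=vision.camera("wrist"); cv2.imwrite("pics/w1.png",c["image"]); np.save("w1.npy",c,allow_pickle=True); print(np.round(c["eye"]),telemetry.get_state()["position"])
for t,z in [("dock",0),("claws",42.5),("plate_edge",73)]:
    for r in vision.place_of("wrist",t)[:2]:
        v,u=r["position"]; u*=640;v*=400; print(t,round(r["score"],2),round(u),round(v),np.round(onz(c,u,v,z)))
a=cv2.resize(cv2.imread("pics/scene0.png")[215:285,240:350],None,fx=3.6,fy=3.6,interpolation=cv2.INTER_CUBIC)
b=c["image"]; o=np.zeros((400+a.shape[0]-50,640,3),np.uint8); o[:400]=b
o=np.vstack([b,np.zeros((200,640,3),np.uint8)]); a=a[:200]; a=a[:, :396]; o[400:400+a.shape[0],:a.shape[1]]=a
cv2.imwrite("pics/w1c.png",o)
```

```text
[546. 363. 476.] [545.61313575 285.92771186 332.70590463]
dock 0.75 313 191 [530. 227.   0.]
claws 0.64 348 203 [587. 218.  42.]
plate_edge 0.73 364 210 [608. 217.  73.]
```

View pics/w1c.png

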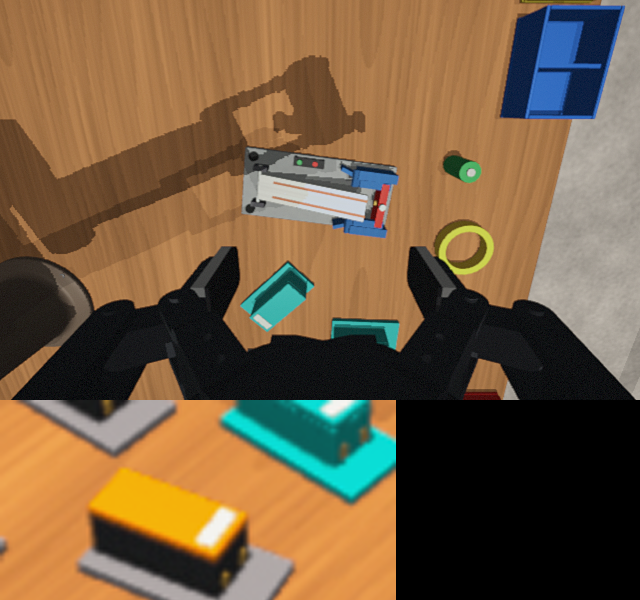

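The wrist view shows the dock at (320,192): hinge left at about (250,180), red stop right at (382,203). The crop confirms the orange-topped black pack, with its white stripe and brass contacts at the right end. I'll go closer for the dock fit.

Emit:
{"method": "move_arm", "body": {
  "rows": [
    {"offset":[0,-5,-35],"twist":[0,0,0]},
    {"offset":[0,-10,-70],"twist":[0,0,0]},
    {"offset":[0,-15,-105],"twist":[0,0,0]},
    {"offset":[0,-20,-140],"twist":[0,0,0]},
    {"offset":[0,-20,-150],"twist":[0,0,0]}
  ]
}}

```text
time_s: 2.6
position: [540.6, 260.3, 173.8]
tcp_rot: [-0.002, 0.708, 0.706, -0.006]
wrist_force: [-1.1, -0.9, -1.3]
opening: 1.002
grasp_force: 0.0
```

Run:
```python
from h import *
c=vision.camera("wrist");c=vision.camera("wrist"); cv2.imwrite("pics/w2.png",c["image"]); np.save("w2.npy",c,allow_pickle=True); print(np.round(c["eye"]),telemetry.get_state()["position"])
for t,z in [("dock",0),("claws",42.5),("plate_edge",73)]:
    for r in vision.place_of("wrist",t)[:2]:
        v,u=r["position"]; u*=640;v*=400; print(t,round(r["score"],2),round(u),round(v),np.round(onz(c,u,v,z)))
cv2.imwrite("pics/w2c.png",cv2.resize(c["image"][60:340,140:520],None,fx=2.1,fy=2.1))
```

```text
[544. 337. 316.] [542.81627362 262.44689855 177.50377667]
dock 0.56 319 199 [536. 234.   0.]
claws 0.77 371 221 [589. 224.  42.]
plate_edge 0.7 397 238 [609. 220.  73.]
```

View pics/w2c.png

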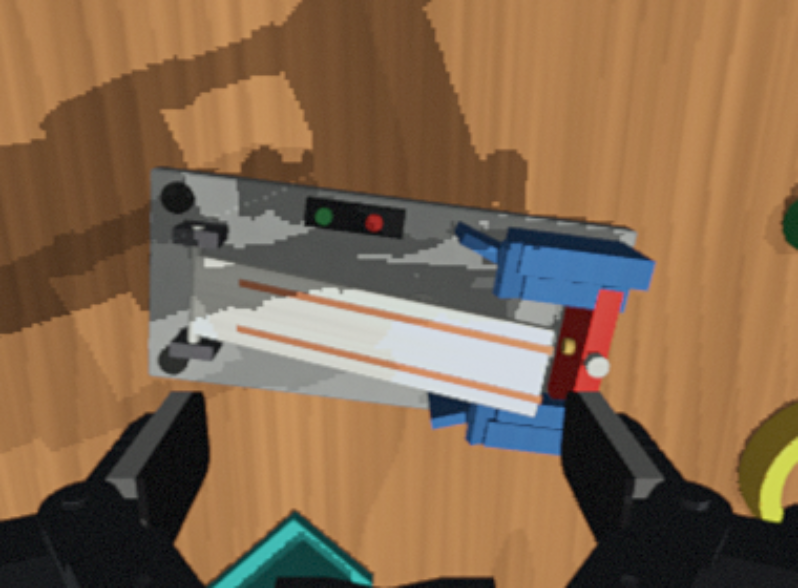

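Run:
```python
from h import *
from scipy.optimize import least_squares
c=np.load("w2.npy",allow_pickle=True).item()
t=.26;ex=-95+174*np.cos(t)-3*np.sin(t);ez=27+174*np.sin(t)+3*np.cos(t)
L=np.array([[-125,58,12],[-125,-58,12],[125,58,12],[ex,21,ez],[ex,-21,ez]])
P=np.array([[156,171],[151,375],[634,234],[553,333],[534,414]])/2.1+[140,60]
def T(p,l):
    k,s=np.cos(p[2]),np.sin(p[2]); return np.array([p[0]+k*l[0]-s*l[1],p[1]+s*l[0]+k*l[1],l[2]])
f=lambda p:np.ravel([np.array(proj(c,T(p,l)))-q for l,q in zip(L,P)])
r=least_squares(f,[538,230,-.12]); print(r.x,r.fun.reshape(-1,2).round(1))
for p in [r.x]:
  print("claws",T(p,[50,0,42]),"nose target",T(p,[30,0,30]))
  for x in (60,65,70,75): pass
# probe tip: pixel crop (569,347), z=35 
q=onz(c,569/2.1+140,347/2.1+60,35); d=q[:2]-r.x[:2];k,s=np.cos(r.x[2]),np.sin(r.x[2]);print("probe in dock",k*d[0]+s*d[1],-s*d[0]+k*d[1])
for n in["scene","side"]:
    c2=vision.camera(n); print(n,[np.round(proj(c2,T(r.x,l))) for l in L])
    for nm,z in [("pack",0),("pack_nose",0)]:
        pass
```

```text
[ 5.39078416e+02  2.29000657e+02 -1.30591622e-01] [[-3.  -1.1]
 [-1.8  1.2]
 [ 2.9 -0.8]
 [ 0.9 -0.3]
 [ 0.5  2.3]]
claws [588.65266769 222.48961912  42.        ] nose target [568.82296718 225.09403411  30.        ]
probe in dock 94.43688148088266 -0.07985156571452023
scene [array([346., 143.]), array([322., 156.]), array([403., 172.]), array([384., 153.]), array([376., 158.])]
side [array([356., 366.]), array([376., 314.]), array([231., 318.]), array([262., 291.]), array([273., 275.])]
```

Emit:
{"method": "move_arm", "body": {
  "rows": [
    {"offset":[10,-10,35],"twist":[0,0,0]},
    {"offset":[20,-40,60],"twist":[0,0,0]},
    {"offset":[30,-75,70],"twist":[0,0,0]},
    {"offset":[40,-115,70],"twist":[0,0,0]},
    {"offset":[50,-155,70],"twist":[0,0,0]}
  ]
}}

```text
time_s: 3.37
position: [597.5, 109.5, 255.9]
tcp_rot: [0.003, 0.706, 0.708, 0.003]
wrist_force: [0.5, 1.0, -0.2]
opening: 1.0
grasp_force: 0.0
```

Emit:
{"method": "move_arm", "body": {
  "rows": [
    {"offset":[10,-40,0],"twist":[0,0,0]},
    {"offset":[20,-80,0],"twist":[0,0,0]},
    {"offset":[25,-120,0],"twist":[0,0,0]},
    {"offset":[30,-160,0],"twist":[0,0,0]},
    {"offset":[40,-195,0],"twist":[0,0,0]}
  ]
}}

```text
time_s: 3.78
position: [635.6, -87.6, 254.0]
tcp_rot: [0.002, 0.707, 0.707, 0.001]
wrist_force: [0.8, 0.2, 1.4]
opening: 1.002
grasp_force: 0.0
```

Emit:
{"method": "move_arm", "body": {
  "rows": [
    {"offset":[0,-30,0],"twist":[0,0,0]},
    {"offset":[0,-60,0],"twist":[0,0,0]},
    {"offset":[0,-75,0],"twist":[0,0,0]},
    {"offset":[0,-75,0],"twist":[0,0,0]},
    {"offset":[0,-75,0],"twist":[0,0,0]}
  ]
}}

```text
time_s: 4.2
position: [635.4, -159.9, 252.4]
tcp_rot: [0.0, 0.708, 0.707, 0.001]
wrist_force: [0.1, 1.3, -0.2]
opening: 1.004
grasp_force: 0.0
```

Run:
```python
from h import *
c=vision.camera("wrist");c=vision.camera("wrist"); np.save("w3.npy",c,allow_pickle=True); print(np.round(c["eye"]),telemetry.get_state()["position"])
for t,z in [("pack",0),("pack_nose",0)]:
    for r in vision.place_of("wrist",t)[:3]:
        v,u=r["position"]; u*=640;v*=400; print(t,round(r["score"],2),round(u),round(v),np.round(onz(c,u,v,z)))
h=cv2.cvtColor(c["image"],cv2.COLOR_BGR2HSV)
m=cv2.inRange(h,(14,150,150),(28,255,255)); n,l,s,ce=cv2.connectedComponentsWithStats(m); print([(s[i].tolist(),ce[i].round(1)) for i in range(1,n) if s[i][4]>200])
cv2.imwrite("pics/w3.png",c["image"])
```

```text
[636. -84. 394.] [ 635.26243347 -158.334007    251.89437306]
pack 0.7 308 98 [618. -71.   0.]
pack 0.6 181 10 [467.  28.   0.]
pack 0.43 188 154 [ 451. -145.    0.]
pack_nose 0.93 368 99 [696. -73.   0.]
pack_nose 0.9 143 60 [411. -26.   0.]
pack_nose 0.83 373 207 [ 709. -222.    0.]
[([279, 208, 83, 44, 2127], array([315.9, 230.7]))]
```

View pics/w3.png

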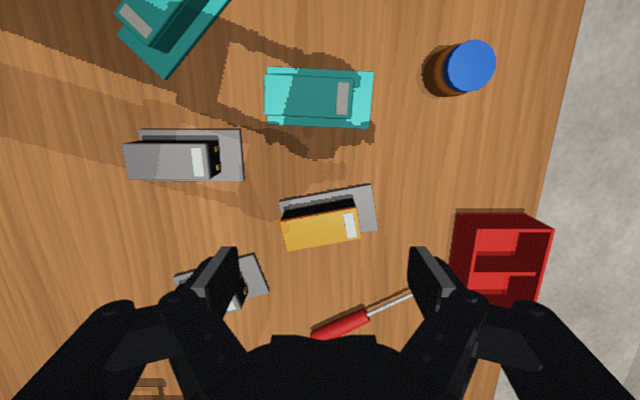

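The picture shows the orange pack at (320,228), nose to the right, tilted a little; neighbours are clear of it by more than the finger width. Next I fit its top outline.

Run:
```python
from h import *
c=np.load("w3.npy",allow_pickle=True).item()
h=cv2.cvtColor(c["image"],cv2.COLOR_BGR2HSV)
m=cv2.inRange(h,(14,150,120),(28,255,255))|cv2.inRange(h,(0,0,200),(180,60,255)); k=np.zeros_like(m);k[195:260,270:380]=255;m&=k
m=cv2.morphologyEx(m,cv2.MORPH_CLOSE,np.ones((5,5)))
ct=max(cv2.findContours(m,0,1)[0],key=cv2.contourArea)[:,0]
Q=np.array([onz(c,u+0.,v+0.,55)[:2] for u,v in ct],np.float32)
r=cv2.minAreaRect(Q); print(r); print(cv2.boxPoints(r))
```

```text
((627.1304321289062, -221.1656494140625), (107.66938781738281, 72.31592559814453), 11.019705772399902)
[[ 567.3769  -195.96469]
 [ 581.1999  -266.94724]
 [ 686.884   -246.36661]
 [ 673.061   -175.38406]]
```

Run:
```python
from h import *
c=np.load("w3.npy",allow_pickle=True).item()
h=cv2.cvtColor(c["image"],cv2.COLOR_BGR2HSV)
print(h[220,350],h[215,365],h[230,320])
m=cv2.inRange(h,(14,150,120),(28,255,255)); k=np.zeros_like(m);k[195:260,270:380]=255;m&=k
for mm in (m,):
    ct=max(cv2.findContours(mm,0,1)[0],key=cv2.contourArea)[:,0]
    Q=np.array([onz(c,u,v,55)[:2] for u,v in ct],np.float32)
    r=cv2.minAreaRect(Q); print(r); print(cv2.boxPoints(r))
cv2.imwrite("pics/c.png",cv2.resize(c["image"][170:270,260:390],None,fx=6,fy=6,interpolation=cv2.INTER_CUBIC))
```

```text
[ 85   7 213] [ 18   8 161] [ 22 163 206]
((632.965576171875, -232.75672912597656), (100.64555358886719, 47.330474853515625), 11.019704818725586)
[[ 579.0471  -219.14688]
 [ 588.09424 -265.60464]
 [ 686.88403 -246.36658]
 [ 677.8369  -199.90881]]
```

View pics/c.png

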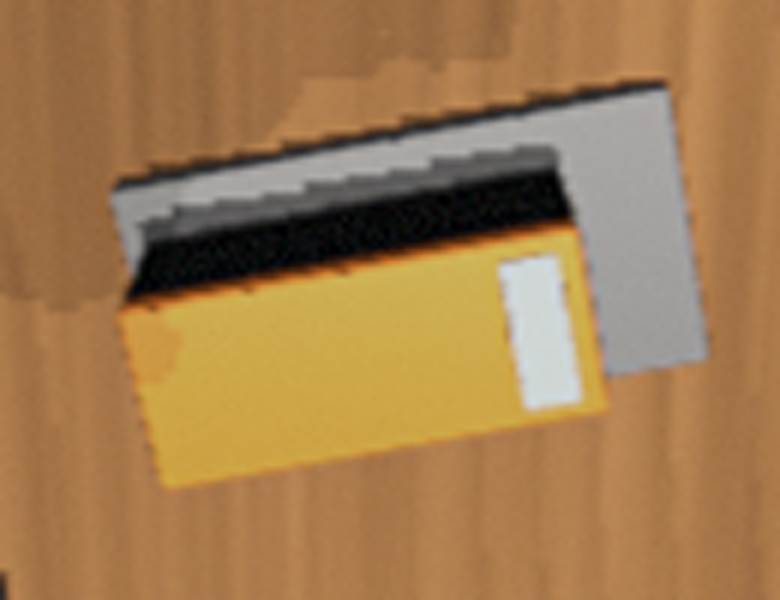

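The top outline measures 100.6 × 47 mm at yaw 0.192, centre about (633,-234), so the nose is at (709,-218), which agrees with the network (709,-216..-222). I'll rotate the tool 101° and go above the grasp point (648,-231).

Emit:
{"method": "move_arm", "body": {
  "rows": [
    {"offset":[2,-10,-10],"twist":[0,0,0.118]},
    {"offset":[4,-20,-20],"twist":[0,0,0.236]},
    {"offset":[6,-30,-30],"twist":[0,0,0.354]},
    {"offset":[8,-40,-40],"twist":[0,0,0.472]},
    {"offset":[10,-50,-50],"twist":[0,0,0.588]}
  ]
}}

```text
time_s: 4.82
position: [645.4, -208.6, 200.9]
tcp_rot: [-0.0, 0.468, 0.884, 0.0]
wrist_force: [-0.3, -0.4, 0.1]
opening: 1.0
grasp_force: 0.0
```

Emit:
{"method": "move_arm", "body": {
  "rows": [
    {"offset":[3,-5,-10],"twist":[0,0,0.118]},
    {"offset":[3,-10,-20],"twist":[0,0,0.236]},
    {"offset":[3,-15,-30],"twist":[0,0,0.354]},
    {"offset":[3,-21,-40],"twist":[0,0,0.472]},
    {"offset":[3,-21,-50],"twist":[0,0,0.588]}
  ]
}}

```text
time_s: 5.23
position: [648.4, -230.4, 150.9]
tcp_rot: [0.0, 0.193, 0.981, -0.0]
wrist_force: [0.4, 0.2, 0.1]
opening: 0.999
grasp_force: 0.0
```

Emit:
{"method": "move_arm", "body": {
  "rows": [
    {"offset":[0,0,0],"twist":[0,0,0.118]},
    {"offset":[0,0,0],"twist":[0,0,0.236]},
    {"offset":[0,0,0],"twist":[0,0,0.354]},
    {"offset":[0,0,0],"twist":[0,0,0.472]},
    {"offset":[0,0,0],"twist":[0,0,0.588]}
  ]
}}

```text
time_s: 5.65
position: [648.4, -229.2, 151.2]
tcp_rot: [-0.0, -0.1, 0.995, 0.0]
wrist_force: [0.3, -0.3, -0.3]
opening: 1.001
grasp_force: 0.0
```

Run:
```python
from h import *
for i in range(3): c=vision.camera("wrist")
np.save("w4.npy",c,allow_pickle=True); s=telemetry.get_state(); print(np.round(c["eye"]),s["position"],s["tcp_rot"],s["joint_positions"])
h=cv2.cvtColor(c["image"],cv2.COLOR_BGR2HSV)
m=cv2.inRange(h,(14,150,120),(28,255,255))
ct=max(cv2.findContours(m,0,1)[0],key=cv2.contourArea)[:,0]
Q=np.array([onz(c,u,v,55)[:2] for u,v in ct],np.float32)
r=cv2.minAreaRect(Q); print(r); print(cv2.boxPoints(r)); print(ct.min(0),ct.max(0))
cv2.imwrite("pics/w4.png",c["image"])
```

```text
[ 576. -243.  293.] [ 648.31770366 -229.59439537  151.35076869] [ 6.66555225e-06 -9.59202673e-02  9.95389013e-01  1.22237899e-04] [-4.03749249e-01  5.02089351e-01  1.53233476e+00  2.47023360e-04
  1.10727402e+00 -2.16679197e+00]
((612.2402954101562, -238.167724609375), (55.80506134033203, 42.44768142700195), 10.914397239685059)
[[ 580.8239  -222.61093]
 [ 588.861   -264.29077]
 [ 643.6567  -253.72452]
 [ 635.61957 -212.04468]]
[295 119] [347 186]
```

Centre from the near view is (634,-234), yaw 0.19, which agrees. Descend and grip.

Emit:
{"method": "move_arm", "body": {
  "rows": [
    {"offset":[0,0,-30],"twist":[0,0,0]},
    {"offset":[0,0,-60],"twist":[0,0,0]},
    {"offset":[0,0,-90],"twist":[0,0,0]},
    {"offset":[0,0,-110],"twist":[0,0,0]},
    {"offset":[0,0,-124],"twist":[0,0,0]}
  ]
}}

```text
time_s: 6.22
position: [646.2, -229.4, 24.1]
tcp_rot: [-0.002, -0.096, 0.995, 0.001]
wrist_force: [-0.4, -1.4, 0.2]
opening: 1.001
grasp_force: 0.0
```

Emit:
{"method": "move_arm", "body": {
  "rows": [
    {"offset":[0,0,0],"twist":[0,0,0]},
    {"offset":[0,0,0],"twist":[0,0,0]},
    {"offset":[0,0,0],"twist":[0,0,0]},
    {"offset":[0,0,0],"twist":[0,0,0]},
    {"offset":[0,0,0],"twist":[0,0,0]}
  ],
  "jaw": 0,
  "newtons": 90
}}

```text
time_s: 6.63
position: [650.2, -231.9, 30.1]
tcp_rot: [0.002, -0.096, 0.995, -0.001]
wrist_force: [-0.4, 0.5, 1.3]
opening: 0.496
grasp_force: 94.3
```

Emit:
{"method": "move_arm", "body": {
  "rows": [
    {"offset":[0,0,0],"twist":[0,0,0]},
    {"offset":[0,0,0],"twist":[0,0,0]},
    {"offset":[0,0,0],"twist":[0,0,0]},
    {"offset":[0,0,0],"twist":[0,0,0]},
    {"offset":[0,0,0],"twist":[0,0,0]}
  ]
}}

```text
time_s: 7.05
position: [650.2, -231.9, 30.0]
tcp_rot: [0.002, -0.096, 0.995, -0.001]
wrist_force: [0.5, 0.0, 6.6]
opening: 0.499
grasp_force: 94.9
```

Emit:
{"method": "move_arm", "body": {
  "rows": [
    {"offset":[0,0,10],"twist":[0,0,0]},
    {"offset":[0,0,35],"twist":[0,0,0]},
    {"offset":[0,0,65],"twist":[0,0,0]},
    {"offset":[0,0,95],"twist":[0,0,0]},
    {"offset":[0,0,123],"twist":[0,0,0]}
  ]
}}

```text
time_s: 7.47
position: [646.7, -230.5, 150.7]
tcp_rot: [-0.001, -0.096, 0.995, 0.001]
wrist_force: [-0.5, 0.1, -2.2]
opening: 0.496
grasp_force: 94.0
```

Emit:
{"method": "move_arm", "body": {
  "rows": [
    {"offset":[-4,20,0],"twist":[0,0,-0.02]},
    {"offset":[-12,50,0],"twist":[0,0,-0.04]},
    {"offset":[-20,82,0],"twist":[0,0,-0.06]},
    {"offset":[-30,115,0],"twist":[0,0,-0.08]},
    {"offset":[-40,148,0],"twist":[0,0,-0.1]}
  ]
}}

```text
time_s: 7.88
position: [606.0, -81.7, 149.5]
tcp_rot: [-0.001, -0.046, 0.999, 0.0]
wrist_force: [1.1, 0.4, -3.1]
opening: 0.496
grasp_force: 94.0
```

Emit:
{"method": "move_arm", "body": {
  "rows": [
    {"offset":[-10,33,0],"twist":[0,0,-0.025]},
    {"offset":[-20,66,0],"twist":[0,0,-0.05]},
    {"offset":[-30,99,0],"twist":[0,0,-0.08]},
    {"offset":[-40,132,0],"twist":[0,0,-0.11]},
    {"offset":[-47,165,0],"twist":[0,0,-0.14]}
  ]
}}

```text
time_s: 8.3
position: [558.3, 83.2, 149.5]
tcp_rot: [-0.002, 0.024, 1.0, -0.0]
wrist_force: [-0.1, -0.2, -2.8]
opening: 0.499
grasp_force: 94.0
```

Emit:
{"method": "move_arm", "body": {
  "rows": [
    {"offset":[-8,33,0],"twist":[0,0,-0.02]},
    {"offset":[-16,66,0],"twist":[0,0,-0.04]},
    {"offset":[-24,99,0],"twist":[0,0,-0.06]},
    {"offset":[-32,127,0],"twist":[0,0,-0.08]},
    {"offset":[-40,149,0],"twist":[0,0,-0.082]}
  ]
}}

```text
time_s: 8.72
position: [519.1, 232.8, 149.8]
tcp_rot: [-0.001, 0.064, 0.998, -0.0]
wrist_force: [0.4, -0.8, -2.6]
opening: 0.496
grasp_force: 94.0
```

Run:
```python
from h import *
for i in range(4): c=vision.camera("wrist")
np.save("w5.npy",c,allow_pickle=True); s=telemetry.get_state(); print(np.round(c["eye"]),s["position"],s["tcp_rot"],s["wrist_force"],s["wrist_torque"])
a=vision.camera("side"); np.save("s5.npy",a,allow_pickle=True)
b=vision.camera("scene"); np.save("c5.npy",b,allow_pickle=True)
o=np.zeros((600,800,3),np.uint8); o[:375,:600]=cv2.resize(c["image"],(600,375)); 
x=cv2.resize(a["image"][230:375,215:395],None,fx=2.2,fy=2.2); o[600-x.shape[0]+95-0:600,:x.shape[1]]=x[95:]
cv2.imwrite("pics/w5.png",c["image"]); 
cv2.imwrite("pics/s5.png",cv2.resize(a["image"][210:370,200:400],None,fx=3.7,fy=3.7,interpolation=cv2.INTER_CUBIC))
```

```text
[446. 242. 292.] [519.75249571 231.03746764 149.67342789] [-7.98790840e-04  6.33005897e-02  9.97993914e-01 -7.38781207e-04] [ 0.14393408 -0.95622883 -3.10303538] [-0.02643356 -0.03916897 -0.01154983]
```

View pics/w5.png

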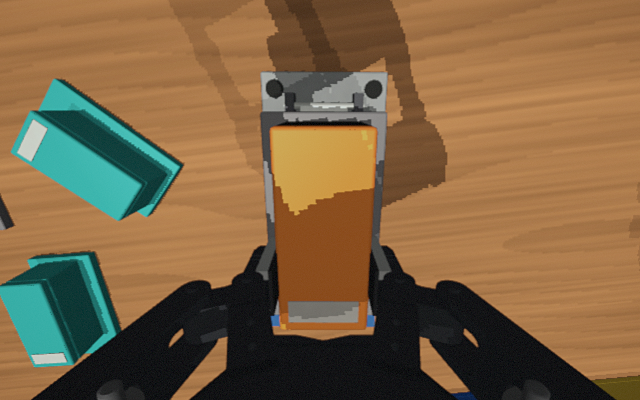

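View pics/s5.png

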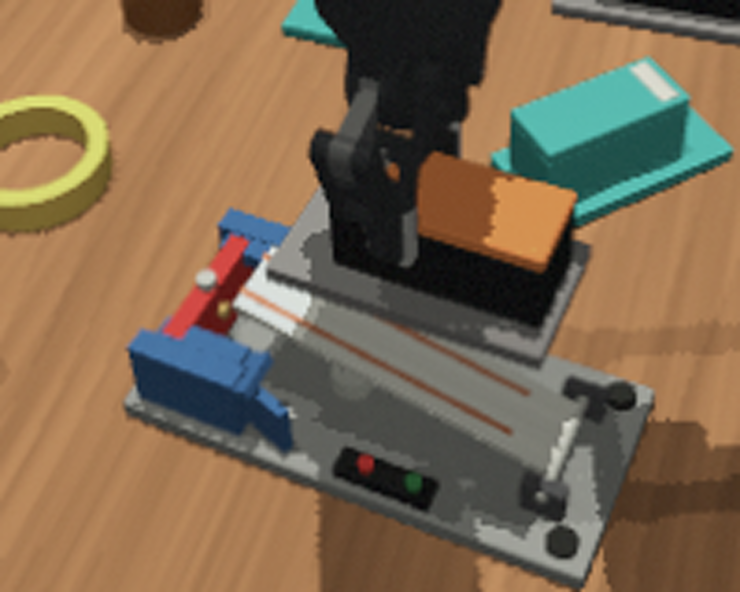

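Wrist view: dock rear edge at row 72 (cols 262–387), pack foot rear at row 112, orange top (271–377, 126), pack straight over the plate. Side view: base corners (580,580), (653,392), (125,405) in the crop. Now a joint refit of the dock, with the pack pose in hand.

Run:
```python
from h import *
from scipy.optimize import least_squares
C={n:np.load(n+".npy",allow_pickle=True).item() for n in("w2","s5","w5")}
def T(p,l):
    k,s=np.cos(p[2]),np.sin(p[2]); return np.array([p[0]+k*l[0]-s*l[1],p[1]+s*l[0]+k*l[1],l[2]])
A,B,D=[-125,58,12],[-125,-58,12],[125,58,12]
t=.26;ex=-95+174*np.cos(t)-3*np.sin(t);ez=27+174*np.sin(t)+3*np.cos(t)
w=lambda u,v:(u/2.1+140,v/2.1+60); s=lambda u,v:(u/3.7+200,v/3.7+210)
O=[("w2",A,w(156,171)),("w2",B,w(151,375)),("w2",D,w(634,234)),("w2",[ex,21,ez],w(553,333)),("w2",[ex,-21,ez],w(534,414)),
("s5",A,s(580,578)),("s5",B,s(653,392)),("s5",D,s(125,403)),("w5",A,(387,72)),("w5",B,(262,72))]
for sub in (["w2"],["s5"],["w5"],["w2","s5","w5"]):
    o=[x for x in O if x[0] in sub]
    f=lambda p:np.ravel([np.array(proj(C[n],T(p,l)))-q for n,l,q in o])
    r=least_squares(f,[538,230,-.13],loss="soft_l1"); print(sub,r.x.round(3),r.fun.round(1))
c=C["w5"]
for z,ps in [(174.7,[(271,126),(377,126)]),(129.7,[(262,112),(386,112)])]:
    q=[onz(c,u,v,z) for u,v in ps]; d=q[0]-q[1]; m=(q[0]+q[1])/2; print("width",np.linalg.norm(d),"mid",m,"yaw",np.arctan2(d[0],-d[1]))
x=lambda q:0
img=c["image"];m=cv2.inRange(cv2.cvtColor(img,cv2.COLOR_BGR2HSV),(5,130,70),(28,255,255))
for n in("side","scene"):
  for t in("claws","dock"):
    vision.camera(n)
    print(n,t,[(np.round(onz(C["s5"] if n=="side" else np.load("c5.npy",allow_pickle=True).item(),r["position"][1]*640,r["position"][0]*400,42.5 if t=="claws" else 0)),round(r["score"],2)) for r in vision.place_of(n,t)[:2]])
```

```text
['w2'] [ 5.38793e+02  2.28770e+02 -1.31000e-01] [-3.2 -0.9 -2.   1.4  2.6 -0.5  0.6 -0.   0.2  2.5]
['s5'] [ 5.36838e+02  2.31000e+02 -1.34000e-01] [ 0.3  0.9  0.6 -0.8 -1.7 -0.5]
['w5'] [ 5.39487e+02  2.31106e+02 -1.26000e-01] [ 1.9  0.1 -2.   0.1]
['w2', 's5', 'w5'] [ 5.38768e+02  2.29280e+02 -1.33000e-01] [-3.2 -1.6 -2.2  0.8  2.7 -0.8  0.6 -0.4  0.1  2.2 -0.5 -0.4 -0.3 -1.8
 -2.2 -1.4  0.8 -0.  -3.1 -1. ]
width 42.070516217048045 mid [452.99601783 241.46688916 174.7       ] yaw -0.12510297867452966
width 67.18363914296702 mid [448.24762478 242.10068065 129.7       ] yaw -0.12520753916714245
side claws [(array([593., 223.,  42.]), 0.82)]
side dock [(array([539., 226.,   0.]), 0.57)]
scene claws [(array([598., 209.,  42.]), 0.94), (array([ 515., -378.,   42.]), 0.49)]
scene dock [(array([538., 246.,   0.]), 0.78)]
```

Pack and dock agree in the same picture: lateral about -0.5 mm, yaw within 0.001, nose at dock x≈42. I'll go 4 mm forward and down towards the plate.

Emit:
{"method": "move_arm", "body": {
  "rows": [
    {"offset":[1,0,-8],"twist":[0,0,0]},
    {"offset":[2,0,-18],"twist":[0,0,0]},
    {"offset":[4,0,-28],"twist":[0,0,0]},
    {"offset":[4,0,-38],"twist":[0,0,0]},
    {"offset":[4,0,-46],"twist":[0,0,0]}
  ]
}}

```text
time_s: 9.83
position: [524.1, 230.6, 102.1]
tcp_rot: [-0.001, 0.064, 0.998, -0.0]
wrist_force: [0.3, 0.2, -4.0]
opening: 0.496
grasp_force: 94.0
```

Emit:
{"method": "move_arm", "body": {
  "rows": [
    {"offset":[0,0,-2],"twist":[0,0,0]},
    {"offset":[0,0,-4],"twist":[0,0,0]},
    {"offset":[0,0,-6],"twist":[0,0,0]},
    {"offset":[0,0,-8],"twist":[0,0,0]},
    {"offset":[0,0,-10],"twist":[0,0,0]}
  ]
}}

```text
time_s: 10.25
position: [525.7, 231.1, 94.9]
tcp_rot: [0.001, 0.064, 0.998, 0.0]
wrist_force: [0.6, -0.6, -1.9]
opening: 0.498
grasp_force: 94.0
```

Emit:
{"method": "move_arm", "body": {
  "rows": [
    {"offset":[0,0,-3],"twist":[0,0,0]},
    {"offset":[0,0,-6],"twist":[0,0,0]},
    {"offset":[0,0,-9],"twist":[0,0,0]},
    {"offset":[0,0,-12],"twist":[0,0,0]},
    {"offset":[0,0,-15],"twist":[0,0,0]}
  ]
}}

```text
time_s: 10.67
position: [525.7, 231.2, 79.4]
tcp_rot: [0.001, 0.064, 0.998, 0.0]
wrist_force: [1.4, 0.8, -0.9]
opening: 0.498
grasp_force: 94.1
```

Emit:
{"method": "move_arm", "body": {
  "rows": [
    {"offset":[0,0,-3],"twist":[0,0,0]},
    {"offset":[0,0,-6],"twist":[0,0,0]},
    {"offset":[0,0,-9],"twist":[0,0,0]},
    {"offset":[0,0,-12],"twist":[0,0,0]},
    {"offset":[0,0,-14],"twist":[0,0,0]}
  ]
}}

```text
time_s: 11.08
position: [525.3, 231.0, 65.1]
tcp_rot: [0.0, 0.064, 0.998, 0.0]
wrist_force: [0.6, -0.6, 0.3]
opening: 0.492
grasp_force: 94.2
```

Emit:
{"method": "move_arm", "body": {
  "rows": [
    {"offset":[0,0,-0.5],"twist":[0,0,0]},
    {"offset":[0,0,-1],"twist":[0,0,0]},
    {"offset":[0,0,-1.5],"twist":[0,0,0]},
    {"offset":[0,0,-2],"twist":[0,0,0]},
    {"offset":[0,0,-2],"twist":[0,0,0]}
  ]
}}

```text
time_s: 11.5
position: [525.1, 231.0, 63.3]
tcp_rot: [0.0, 0.064, 0.998, 0.0]
wrist_force: [1.9, -0.7, -0.7]
opening: 0.498
grasp_force: 94.2
```

Emit:
{"method": "move_arm", "body": {
  "rows": [
    {"offset":[0,0,-0.5],"twist":[0,0,0]},
    {"offset":[0,0,-1],"twist":[0,0,0]},
    {"offset":[0,0,-1.5],"twist":[0,0,0]},
    {"offset":[0,0,-1.5],"twist":[0,0,0]},
    {"offset":[0,0,-1.5],"twist":[0,0,0]}
  ]
}}

```text
time_s: 11.92
position: [525.2, 231.0, 62.0]
tcp_rot: [0.0, 0.064, 0.998, 0.0]
wrist_force: [1.1, -0.1, 2.0]
opening: 0.497
grasp_force: 94.6
```

Emit:
{"method": "move_arm", "body": {
  "rows": [
    {"offset":[0,0,-0.5],"twist":[0,0,0]},
    {"offset":[0,0,-1],"twist":[0,0,0]},
    {"offset":[0,0,-1],"twist":[0,0,0]},
    {"offset":[0,0,-1],"twist":[0,0,0]},
    {"offset":[0,0,-1],"twist":[0,0,0]}
  ]
}}

```text
time_s: 12.33
position: [525.4, 231.0, 61.5]
tcp_rot: [0.0, 0.064, 0.998, 0.0]
wrist_force: [0.8, -2.1, 4.9]
opening: 0.5
grasp_force: 95.1
```

Emit:
{"method": "move_arm", "body": {
  "rows": [
    {"offset":[0,0,-0.5],"twist":[0,0,0]},
    {"offset":[0,0,-0.5],"twist":[0,0,0]},
    {"offset":[0,0,-0.5],"twist":[0,0,0]},
    {"offset":[0,0,-0.5],"twist":[0,0,0]},
    {"offset":[0,0,-0.5],"twist":[0,0,0]}
  ]
}}

```text
time_s: 12.75
position: [525.5, 231.0, 61.3]
tcp_rot: [0.0, 0.064, 0.998, 0.0]
wrist_force: [0.7, -1.0, 6.4]
opening: 0.498
grasp_force: 95.2
```

Run:
```python
from h import *
F=[];W=[]
for i in range(6):
    a=vision.camera("side"); s=telemetry.get_state(); F.append(s["wrist_force"]);W.append(s["wrist_torque"])
print(np.mean(F,0),np.mean(W,0),s["position"],s["tcp_rot"])
cv2.imwrite("pics/s6.png",cv2.resize(a["image"][210:370,200:400],None,fx=3.7,fy=3.7,interpolation=cv2.INTER_CUBIC))
```

```text
[ 1.10838218 -1.55847332  7.04096822] [-0.3428561  -0.00960909  0.00292603] [525.48807084 230.97193471  61.31867951] [2.50893891e-04 6.43459534e-02 9.97927620e-01 4.78830422e-06]
```

View pics/s6.png

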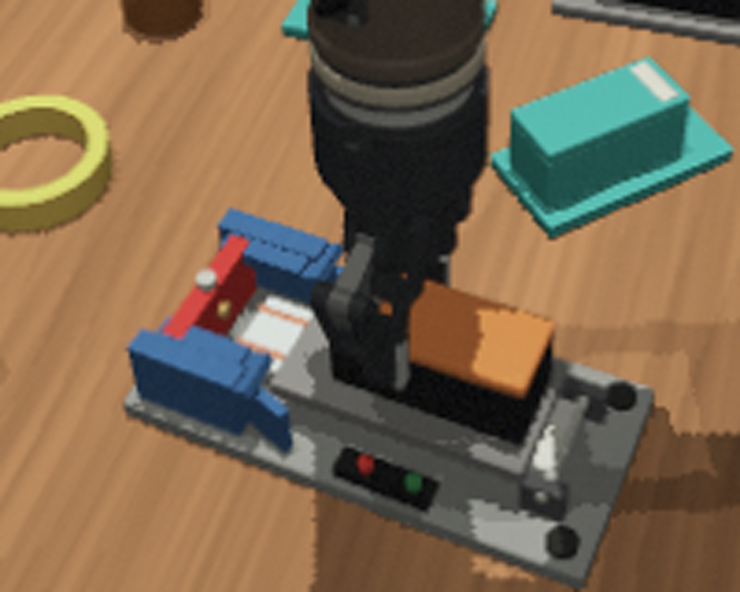

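The side view shows the pack flat on the level plate, nose at the guides; it stalled at about 10 N on the hard stop. Now slide forward, keeping the press.

Emit:
{"method": "move_arm", "body": {
  "rows": [
    {"offset":[2,-0.5,0],"twist":[0,0,0]},
    {"offset":[4,-1,0],"twist":[0,0,0]},
    {"offset":[6,-1.3,0],"twist":[0,0,0]},
    {"offset":[8,-1.6,0],"twist":[0,0,0]},
    {"offset":[8,-1.6,0],"twist":[0,0,0]}
  ]
}}

```text
time_s: 13.47
position: [532.3, 229.4, 59.9]
tcp_rot: [-0.001, 0.064, 0.998, -0.0]
wrist_force: [-2.4, 0.4, 2.4]
opening: 0.495
grasp_force: 94.7
```

```bash
cat > f.py <<'E'
from h import *
F=[];W=[]
for i in range(4):
    vision.camera("side"); s=telemetry.get_state(); F.append(s["wrist_force"]);W.append(s["wrist_torque"])
print(np.mean(F,0).round(1),np.mean(W,0).round(2),s["position"].round(1),s["tcp_rot"].round(4),s["time_s"])
E
python3 f.py
```

```text
[-3.   0.4  3.1] [-0.01  0.26  0.  ] [532.3 229.3  59.9] [-7.000e-04  6.440e-02  9.979e-01 -1.000e-04] 13.6667
```

Emit:
{"method": "move_arm", "body": {
  "rows": [
    {"offset":[0,0,-0.7],"twist":[0,0,0]},
    {"offset":[2,-0.3,-0.7],"twist":[0,0,0]},
    {"offset":[4,-0.5,-0.7],"twist":[0,0,0]},
    {"offset":[6,-0.8,-0.7],"twist":[0,0,0]},
    {"offset":[8,-1,-0.7],"twist":[0,0,0]}
  ]
}}

```text
time_s: 14.08
position: [540.5, 228.4, 59.8]
tcp_rot: [-0.001, 0.064, 0.998, -0.0]
wrist_force: [-3.5, 1.4, 5.7]
opening: 0.493
grasp_force: 95.3
```

Emit:
{"method": "move_arm", "body": {
  "rows": [
    {"offset":[2,-0.3,0],"twist":[0,0,0]},
    {"offset":[4,-0.5,0],"twist":[0,0,0]},
    {"offset":[6,-0.8,0],"twist":[0,0,0]},
    {"offset":[8,-1,0],"twist":[0,0,0]},
    {"offset":[8,-1,0],"twist":[0,0,0]}
  ]
}}

```text
time_s: 14.5
position: [549.1, 227.3, 59.8]
tcp_rot: [-0.0, 0.064, 0.998, -0.0]
wrist_force: [-2.7, -0.5, 4.7]
opening: 0.499
grasp_force: 95.2
```

```bash
python3 f.py
```

```text
[-2.8  0.3  4.9] [-0.09  0.34 -0.06] [549.1 227.4  59.8] [2.000e-04 6.440e-02 9.979e-01 0.000e+00] 14.7
```

Nose is at about 72 mm, under the claws, with an even force. Continue, then feel for the stop.

Emit:
{"method": "move_arm", "body": {
  "rows": [
    {"offset":[2,-0.3,0],"twist":[0,0,0]},
    {"offset":[4,-0.5,0],"twist":[0,0,0]},
    {"offset":[6,-0.8,0],"twist":[0,0,0]},
    {"offset":[8,-1,0],"twist":[0,0,0]},
    {"offset":[9,-1.2,0],"twist":[0,0,0]}
  ]
}}

```text
time_s: 15.12
position: [557.6, 226.3, 59.7]
tcp_rot: [-0.001, 0.064, 0.998, 0.0]
wrist_force: [-3.7, 0.8, 5.0]
opening: 0.498
grasp_force: 95.1
```

Emit:
{"method": "move_arm", "body": {
  "rows": [
    {"offset":[1,-0.1,0],"twist":[0,0,0]},
    {"offset":[2,-0.3,0],"twist":[0,0,0]},
    {"offset":[3,-0.4,0],"twist":[0,0,0]},
    {"offset":[4,-0.5,0],"twist":[0,0,0]},
    {"offset":[4,-0.5,0],"twist":[0,0,0]}
  ]
}}

```text
time_s: 15.53
position: [561.6, 225.8, 59.7]
tcp_rot: [-0.0, 0.064, 0.998, -0.0]
wrist_force: [-3.6, 1.3, 5.0]
opening: 0.494
grasp_force: 95.1
```

```bash
python3 f.py
```

```text
[-3.7  0.7  5. ] [-0.05  0.49 -0.02] [561.6 225.7  59.7] [-4.000e-04  6.440e-02  9.979e-01 -0.000e+00] 15.7333
```

Emit:
{"method": "move_arm", "body": {
  "rows": [
    {"offset":[1,-0.1,0],"twist":[0,0,0]},
    {"offset":[2,-0.3,0],"twist":[0,0,0]},
    {"offset":[3,-0.4,0],"twist":[0,0,0]},
    {"offset":[3,-0.4,0],"twist":[0,0,0]},
    {"offset":[3,-0.4,0],"twist":[0,0,0]}
  ]
}}

```text
time_s: 16.15
position: [564.6, 225.4, 59.7]
tcp_rot: [-0.0, 0.064, 0.998, -0.0]
wrist_force: [-3.3, 0.3, 5.7]
opening: 0.497
grasp_force: 95.1
```

Emit:
{"method": "move_arm", "body": {
  "rows": [
    {"offset":[1,-0.1,0],"twist":[0,0,0]},
    {"offset":[2,-0.3,0],"twist":[0,0,0]},
    {"offset":[3,-0.4,0],"twist":[0,0,0]},
    {"offset":[3,-0.4,0],"twist":[0,0,0]},
    {"offset":[3,-0.4,0],"twist":[0,0,0]}
  ]
}}

```text
time_s: 16.57
position: [567.6, 225.0, 59.7]
tcp_rot: [-0.0, 0.064, 0.998, -0.0]
wrist_force: [-3.3, 0.3, 5.3]
opening: 0.494
grasp_force: 95.1
```

```bash
python3 f.py
```

```text
[-3.6  0.7  5.3] [-0.05  0.5  -0.08] [567.6 225.   59.7] [-3.000e-04  6.440e-02  9.979e-01 -0.000e+00] 16.7667
```

Emit:
{"method": "move_arm", "body": {
  "rows": [
    {"offset":[1,-0.1,0],"twist":[0,0,0]},
    {"offset":[2,-0.3,0],"twist":[0,0,0]},
    {"offset":[3,-0.4,0],"twist":[0,0,0]},
    {"offset":[3,-0.4,0],"twist":[0,0,0]},
    {"offset":[3,-0.4,0],"twist":[0,0,0]}
  ]
}}

```text
time_s: 17.18
position: [570.0, 224.6, 59.6]
tcp_rot: [-0.001, 0.064, 0.998, -0.0]
wrist_force: [-5.2, 1.7, 5.9]
opening: 0.499
grasp_force: 95.1
```

Emit:
{"method": "move_arm", "body": {
  "rows": [
    {"offset":[0.5,-0.1,0],"twist":[0,0,0]},
    {"offset":[1,-0.1,0],"twist":[0,0,0]},
    {"offset":[1.5,-0.2,0],"twist":[0,0,0]},
    {"offset":[2,-0.3,0],"twist":[0,0,0]},
    {"offset":[2,-0.3,0],"twist":[0,0,0]}
  ]
}}

```text
time_s: 17.6
position: [571.7, 224.4, 59.5]
tcp_rot: [-0.001, 0.064, 0.998, -0.0]
wrist_force: [-5.7, -0.2, 6.7]
opening: 0.498
grasp_force: 95.1
```

```bash
python3 f.py
```

```text
[-5.3  0.8  6.4] [ 0.04  0.74 -0.02] [571.7 224.4  59.5] [-1.400e-03  6.440e-02  9.979e-01 -1.000e-04] 17.8
```

Drag rose by about 2 N, so the probe is being pressed. Small steps to home.

Emit:
{"method": "move_arm", "body": {
  "rows": [
    {"offset":[0.5,-0.1,0],"twist":[0,0,0]},
    {"offset":[1,-0.1,0],"twist":[0,0,0]},
    {"offset":[1,-0.1,0],"twist":[0,0,0]},
    {"offset":[1,-0.1,0],"twist":[0,0,0]},
    {"offset":[1,-0.1,0],"twist":[0,0,0]}
  ]
}}

```text
time_s: 18.22
position: [572.5, 224.3, 59.5]
tcp_rot: [-0.002, 0.064, 0.998, -0.0]
wrist_force: [-5.7, 0.6, 6.6]
opening: 0.499
grasp_force: 95.1
```

```bash
python3 f.py
```

```text
[-5.9  1.   6.5] [0.06 0.75 0.01] [572.5 224.3  59.5] [-1.600e-03  6.440e-02  9.979e-01 -1.000e-04] 18.4167
```

Emit:
{"method": "move_arm", "body": {
  "rows": [
    {"offset":[0.5,-0.1,0],"twist":[0,0,0]},
    {"offset":[1,-0.1,0],"twist":[0,0,0]},
    {"offset":[1,-0.1,0],"twist":[0,0,0]},
    {"offset":[1,-0.1,0],"twist":[0,0,0]},
    {"offset":[1,-0.1,0],"twist":[0,0,0]}
  ]
}}

```text
time_s: 18.83
position: [573.0, 224.2, 59.5]
tcp_rot: [-0.002, 0.064, 0.998, -0.0]
wrist_force: [-6.3, 0.4, 8.4]
opening: 0.497
grasp_force: 95.2
```

```bash
python3 f.py
```

```text
[-6.7  1.1  7.3] [ 0.1   0.91 -0.03] [572.9 224.2  59.5] [-2.200e-03  6.440e-02  9.979e-01 -2.000e-04] 19.0333
```

Emit:
{"method": "move_arm", "body": {
  "rows": [
    {"offset":[0.5,-0.1,0],"twist":[0,0,0]},
    {"offset":[1,-0.1,0],"twist":[0,0,0]},
    {"offset":[1,-0.1,0],"twist":[0,0,0]},
    {"offset":[1,-0.1,0],"twist":[0,0,0]},
    {"offset":[1,-0.1,0],"twist":[0,0,0]}
  ]
}}

```text
time_s: 19.45
position: [573.0, 224.2, 59.5]
tcp_rot: [-0.003, 0.065, 0.998, -0.0]
wrist_force: [-9.8, 1.8, 9.2]
opening: 0.493
grasp_force: 95.5
```

```bash
python3 f.py
```

```text
[-9.2  1.5  9. ] [ 0.15  1.19 -0.06] [573.1 224.2  59.5] [-3.100e-03  6.450e-02  9.979e-01 -3.000e-04] 19.65
```

Emit:
{"method": "move_arm", "body": {
  "rows": [
    {"offset":[0.5,-0.1,0],"twist":[0,0,0]},
    {"offset":[1,-0.1,0],"twist":[0,0,0]},
    {"offset":[1,-0.1,0],"twist":[0,0,0]},
    {"offset":[1,-0.1,0],"twist":[0,0,0]},
    {"offset":[1,-0.1,0],"twist":[0,0,0]}
  ]
}}

```text
time_s: 20.07
position: [573.1, 224.2, 59.5]
tcp_rot: [-0.004, 0.065, 0.998, -0.0]
wrist_force: [-10.8, 1.1, 11.4]
opening: 0.504
grasp_force: 95.7
```

```bash
python3 f.py
```

```text
[-10.4   1.9  10.7] [ 0.24  1.5  -0.04] [573.1 224.2  59.4] [-4.200e-03  6.460e-02  9.979e-01 -4.000e-04] 20.2667
```

Hard stall at x=573.1 with rising force, so the pack is home. Ease up so that the lips take the foot, with some forward push kept, then open.

Emit:
{"method": "move_arm", "body": {
  "rows": [
    {"offset":[-1,0.1,0.5],"twist":[0,0,0]},
    {"offset":[-1,0.1,1],"twist":[0,0,0]},
    {"offset":[-1,0.1,1.5],"twist":[0,0,0]},
    {"offset":[-1,0.1,2],"twist":[0,0,0]},
    {"offset":[-1,0.1,2],"twist":[0,0,0]}
  ]
}}

```text
time_s: 20.68
position: [573.1, 224.2, 60.0]
tcp_rot: [-0.003, 0.065, 0.998, -0.0]
wrist_force: [-5.4, 2.4, 1.1]
opening: 0.497
grasp_force: 94.4
```

```bash
python3 f.py
```

```text
[-5.   1.5  2. ] [0.4  0.87 0.01] [573.1 224.1  60. ] [-2.900e-03  6.460e-02  9.979e-01 -2.000e-04] 20.8833
```

Emit:
{"method": "move_arm", "body": {
  "rows": [
    {"offset":[0.5,0,0.5],"twist":[0,0,0]},
    {"offset":[0.5,0,1],"twist":[0,0,0]},
    {"offset":[0.5,0,1.5],"twist":[0,0,0]},
    {"offset":[0.5,0,2],"twist":[0,0,0]},
    {"offset":[0.5,0,2],"twist":[0,0,0]}
  ]
}}

```text
time_s: 21.3
position: [573.2, 223.9, 61.3]
tcp_rot: [-0.003, 0.065, 0.998, -0.0]
wrist_force: [-6.2, 2.5, -2.0]
opening: 0.497
grasp_force: 94.1
```

```bash
python3 f.py
```

```text
[-4.7  2.5 -1.5] [0.48 0.91 0.04] [573.2 223.9  61.3] [-3.400e-03  6.460e-02  9.979e-01 -4.000e-04] 21.5
```

Emit:
{"method": "move_arm", "body": {
  "rows": [
    {"offset":[0,0,0],"twist":[0,0,0]},
    {"offset":[0,0,0],"twist":[0,0,0]},
    {"offset":[0,0,0],"twist":[0,0,0]},
    {"offset":[0,0,0],"twist":[0,0,0]},
    {"offset":[0,0,0],"twist":[0,0,0]}
  ],
  "jaw": 0.85
}}

```text
time_s: 21.92
position: [577.4, 223.8, 64.0]
tcp_rot: [0.001, 0.064, 0.998, 0.0]
wrist_force: [-0.6, 0.7, 0.3]
opening: 0.853
grasp_force: 0.0
```

Emit:
{"method": "move_arm", "body": {
  "rows": [
    {"offset":[0,0,5],"twist":[0,0,0]},
    {"offset":[0,0,15],"twist":[0,0,0]},
    {"offset":[0,0,40],"twist":[0,0,0]},
    {"offset":[0,0,70],"twist":[0,0,0]},
    {"offset":[0,0,100],"twist":[0,0,0]}
  ]
}}

```text
time_s: 22.33
position: [576.2, 223.7, 165.0]
tcp_rot: [-0.0, 0.064, 0.998, -0.0]
wrist_force: [0.7, 0.2, 0.2]
opening: 0.856
grasp_force: 0.0
```

```bash
python3 f.py
python3 - <<'E'
from h import *
a=vision.camera("side");c=vision.camera("wrist"); np.save("w7.npy",c,allow_pickle=True)
x=cv2.resize(a["image"][220:360,215:395],(500,389)); y=cv2.resize(c["image"][:, 160:500],(300,353)); o=np.zeros((389,800,3),np.uint8);o[:,:500]=x;o[:353,500:]=y
cv2.imwrite("pics/f.png",o)
E
```

```text
[0.3 0.8 0.8] [ 0.02 -0.02 -0.02] [577.9 224.3 166.2] [2.100e-03 6.430e-02 9.979e-01 8.000e-04] 22.5333
```

View pics/f.png

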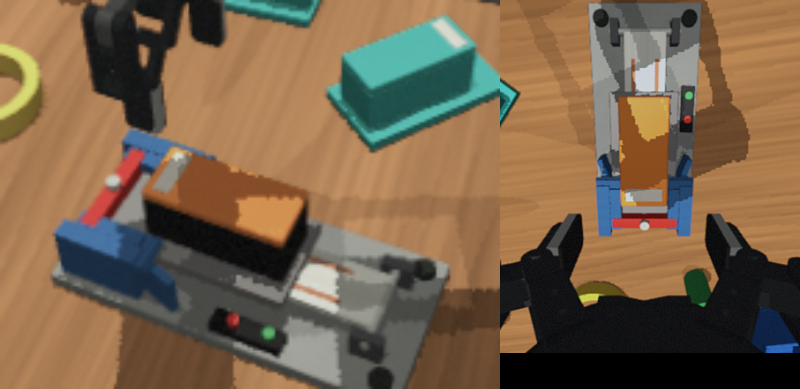

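The picture shows the pack upright and straight under both claws, nose at the red stop, gripper clear. The picture budget is used up, so I check home numerically.

Run:
```python
from h import *
c=vision.camera("wrist"); im=c["image"];h=cv2.cvtColor(im,cv2.COLOR_BGR2HSV)
p=np.array([538.8,229.3]);y=-.131;k,s=np.cos(y),np.sin(y)
def dk(u,v,z):
    d=onz(c,u,v,z)[:2]-p; return np.round([k*d[0]+s*d[1],-s*d[0]+k*d[1]],1)
m=cv2.inRange(h,(8,130,70),(30,255,255)); m[:100]=0;m[260:]=0;m[:,:280]=0;m[:,370:]=0
ct=max(cv2.findContours(m,0,1)[0],key=cv2.contourArea)[:,0]
Q=np.array([dk(u,v,87) for u,v in ct],np.float32); r=cv2.minAreaRect(Q); print("top",r,Q.min(0),Q.max(0))
for r in vision.place_of("wrist","pack_nose")[:3]:
    v,u=r["position"];print("nose",round(r["score"],2),u*640,v*400,dk(u*640,v*400,32.5))
u=325
for v in range(205,262,2): print(v,im[v,u-25].tolist(),im[v,u-10].tolist(),dk(u-10,v,42.5)[0],dk(u-10,v,52)[0])
```

```text
top ((14.291572570800781, -0.38359642028808594), (98.38636779785156, 43.844573974609375), 0.10571204125881195) [-34.9 -22.3] [63.5 21.6]
nose 0.93 99.968 298.6 [ 167.7 -249.1]
nose 0.83 322.688 239.4 [94.4 -0.7]
205 [29, 75, 138] [29, 78, 139] 53.3 50.0
207 [28, 75, 136] [27, 75, 136] 55.3 52.0
209 [32, 78, 137] [31, 78, 138] 57.4 54.0
211 [27, 74, 136] [30, 77, 137] 59.4 56.0
213 [28, 74, 137] [29, 77, 138] 61.5 58.0
215 [29, 76, 136] [44, 78, 128] 63.6 60.0
217 [35, 97, 169] [111, 115, 115] 65.7 62.0
219 [60, 146, 193] [141, 148, 152] 67.8 64.0
221 [72, 170, 205] [140, 146, 150] 69.9 66.0
223 [70, 168, 204] [137, 144, 148] 72.0 68.1
225 [69, 168, 203] [136, 144, 145] 74.1 70.1
227 [67, 167, 204] [137, 144, 146] 76.2 72.2
229 [70, 166, 204] [124, 138, 153] 78.4 74.2
231 [71, 167, 204] [39, 100, 174] 80.5 76.3
233 [69, 169, 205] [36, 99, 174] 82.7 78.4
235 [121, 145, 177] [118, 130, 156] 84.9 80.5
237 [153, 155, 156] [151, 152, 153] 87.0 82.6
239 [152, 154, 157] [149, 151, 154] 89.2 84.7
241 [132, 134, 134] [152, 153, 153] 91.4 86.8
243 [50, 53, 92] [54, 56, 94] 93.7 89.0
245 [13, 17, 86] [15, 17, 86] 95.9 91.1
247 [9, 14, 78] [9, 10, 78] 98.1 93.2
249 [45, 48, 195] [41, 44, 194] 100.3 95.4
251 [58, 65, 202] [59, 67, 203] 102.6 97.6
253 [61, 68, 203] [58, 64, 203] 104.9 99.7
255 [54, 62, 203] [53, 59, 201] 107.1 101.9
257 [55, 60, 203] [52, 59, 202] 109.4 104.1
259 [53, 73, 198] [50, 67, 196] 111.7 106.3
261 [81, 132, 180] [80, 129, 176] 114.0 108.6
```

```bash
cat > g.py <<'E'
from h import *
p=np.array([538.8,229.3]);y=-.131;k,s=np.cos(y),np.sin(y)
def gap():
    G=[]
    for _ in range(2):
        c=vision.camera("wrist"); im=c["image"].astype(float)
        def dk(u,v,z):
            d=onz(c,u,v,z)[:2]-p; return k*d[0]+s*d[1]
        def cross(col,lo,hi,v0,v1):
            for v in range(v0,v1):
                a,b=im[v,col],im[v+1,col]
                A,B=(a[1],b[1]) if lo=="g" else (a[2],b[2])
                if (lo=="g" and A>=hi>B) or (lo=="r" and A<hi<=B): return v+(A-hi)/(A-B)
        for col in list(range(300,312,2))+list(range(328,346,2)):
            a=cross(col,"g",80,237,246); b=cross(col,"r",140,245,252)
            if a and b: G.append((dk(col,a,42.3),dk(col,b,52),col))
    G=np.array(G); d=G[:,1]-G[:,0]; print(len(G),"nose",np.median(G[:,0]),"face",np.median(G[:,1]),"gap",np.median(d),d.std()); print(np.polyfit(G[:,2],G[:,0],1))
gap(); print(telemetry.get_state()["time_s"])
E
python3 g.py
```

```text
30 nose 93.23090470935767 face 94.76102267282641 gap 1.5296333390511236 0.080575220750405
[-4.53280617e-05  9.32689176e+01]
22.8333
```

The gap to the stop reads about 1.5 mm (uncertain by about 0.8), so the pack may have sprung back a little. I'll nudge it home from behind with shut fingers.

Emit:
{"method": "move_arm", "body": {
  "rows": [
    {"offset":[-20,3,0],"twist":[0,0,0]},
    {"offset":[-45,6,0],"twist":[0,0,0]},
    {"offset":[-75,10,0],"twist":[0,0,0]},
    {"offset":[-100,13,0],"twist":[0,0,0]},
    {"offset":[-112,15,0],"twist":[0,0,0]}
  ],
  "jaw": 0,
  "newtons": 40
}}

```text
time_s: 23.25
position: [460.6, 238.5, 162.0]
tcp_rot: [-0.002, 0.064, 0.998, -0.001]
wrist_force: [-0.5, -0.6, -0.9]
opening: 0.14
grasp_force: 0.0
```

Emit:
{"method": "move_arm", "body": {
  "rows": [
    {"offset":[0,0,-25],"twist":[0,0,0]},
    {"offset":[0,0,-50],"twist":[0,0,0]},
    {"offset":[0,0,-75],"twist":[0,0,0]},
    {"offset":[0,0,-95],"twist":[0,0,0]},
    {"offset":[0,0,-108],"twist":[0,0,0]}
  ]
}}

```text
time_s: 23.67
position: [463.4, 238.3, 53.0]
tcp_rot: [-0.001, 0.064, 0.998, -0.001]
wrist_force: [0.1, 0.6, -0.2]
opening: -0.003
grasp_force: 0.0
```

Emit:
{"method": "move_arm", "body": {
  "rows": [
    {"offset":[4,-0.5,0],"twist":[0,0,0]},
    {"offset":[8,-1,0],"twist":[0,0,0]},
    {"offset":[12,-1.6,0],"twist":[0,0,0]},
    {"offset":[15,-2,0],"twist":[0,0,0]},
    {"offset":[18,-2.4,0],"twist":[0,0,0]}
  ]
}}

```text
time_s: 24.08
position: [484.4, 236.9, 57.0]
tcp_rot: [0.001, 0.064, 0.998, 0.001]
wrist_force: [-0.0, 0.3, -0.6]
opening: 0.005
grasp_force: 0.0
```

```bash
python3 f.py
```

```text
[-0.  -0.1 -0.3] [ 0.03 -0.04  0.01] [482.9 236.6  56.2] [4.000e-04 6.440e-02 9.979e-01 2.000e-04] 24.2833
```

Emit:
{"method": "move_arm", "body": {
  "rows": [
    {"offset":[1,-0.1,0],"twist":[0,0,0]},
    {"offset":[2,-0.3,0],"twist":[0,0,0]},
    {"offset":[3,-0.4,0],"twist":[0,0,0]},
    {"offset":[4,-0.5,0],"twist":[0,0,0]},
    {"offset":[5,-0.7,0],"twist":[0,0,0]}
  ]
}}

```text
time_s: 24.7
position: [487.5, 235.8, 55.5]
tcp_rot: [-0.0, 0.064, 0.998, -0.0]
wrist_force: [0.4, -0.6, 0.1]
opening: -0.001
grasp_force: 0.0
```

Emit:
{"method": "move_arm", "body": {
  "rows": [
    {"offset":[1,-0.1,0],"twist":[0,0,0]},
    {"offset":[2,-0.3,0],"twist":[0,0,0]},
    {"offset":[3,-0.4,0],"twist":[0,0,0]},
    {"offset":[3,-0.4,0],"twist":[0,0,0]},
    {"offset":[3,-0.4,0],"twist":[0,0,0]}
  ]
}}

```text
time_s: 25.12
position: [490.6, 235.4, 55.5]
tcp_rot: [-0.0, 0.064, 0.998, -0.0]
wrist_force: [-0.1, 0.1, -0.6]
opening: -0.003
grasp_force: 0.0
```

```bash
python3 f.py
```

```text
[0.2 0.5 0.5] [ 0.02  0.   -0.03] [490.4 235.3  55.5] [-1.000e-04  6.430e-02  9.979e-01 -0.000e+00] 25.3167
```

Emit:
{"method": "move_arm", "body": {
  "rows": [
    {"offset":[0.5,-0.1,0],"twist":[0,0,0]},
    {"offset":[1,-0.1,0],"twist":[0,0,0]},
    {"offset":[1.5,-0.2,0],"twist":[0,0,0]},
    {"offset":[1.5,-0.2,0],"twist":[0,0,0]},
    {"offset":[1.5,-0.2,0],"twist":[0,0,0]}
  ]
}}

```text
time_s: 25.73
position: [492.1, 235.2, 55.6]
tcp_rot: [0.0, 0.064, 0.998, 0.0]
wrist_force: [0.8, 0.1, 0.9]
opening: 0.002
grasp_force: 0.0
```

Emit:
{"method": "move_arm", "body": {
  "rows": [
    {"offset":[0.5,-0.1,0],"twist":[0,0,0]},
    {"offset":[1,-0.1,0],"twist":[0,0,0]},
    {"offset":[1.5,-0.2,0],"twist":[0,0,0]},
    {"offset":[1.5,-0.2,0],"twist":[0,0,0]},
    {"offset":[1.5,-0.2,0],"twist":[0,0,0]}
  ]
}}

```text
time_s: 26.15
position: [492.6, 235.0, 55.4]
tcp_rot: [-0.001, 0.064, 0.998, -0.0]
wrist_force: [-3.0, 0.8, 1.9]
opening: 0.0
grasp_force: 1.8
```

```bash
python3 f.py
```

```text
[-3.4  0.7  2. ] [ 0.1   0.53 -0.02] [492.9 234.9  55.4] [-6.000e-04  6.430e-02  9.979e-01 -2.000e-04] 26.35
```

Emit:
{"method": "move_arm", "body": {
  "rows": [
    {"offset":[0.5,-0.1,0],"twist":[0,0,0]},
    {"offset":[1,-0.1,0],"twist":[0,0,0]},
    {"offset":[1.5,-0.2,0],"twist":[0,0,0]},
    {"offset":[1.5,-0.2,0],"twist":[0,0,0]},
    {"offset":[1.5,-0.2,0],"twist":[0,0,0]}
  ]
}}

```text
time_s: 26.77
position: [494.2, 234.7, 55.4]
tcp_rot: [-0.001, 0.064, 0.998, -0.0]
wrist_force: [-5.5, 0.4, 1.8]
opening: -0.001
grasp_force: 2.6
```

```bash
python3 f.py
```

```text
[-5.1  0.8  2. ] [ 0.14  0.7  -0.01] [494.2 234.7  55.4] [-9.000e-04  6.440e-02  9.979e-01 -2.000e-04] 26.9667
```

Emit:
{"method": "move_arm", "body": {
  "rows": [
    {"offset":[0.5,-0.1,0],"twist":[0,0,0]},
    {"offset":[1,-0.1,0],"twist":[0,0,0]},
    {"offset":[1.5,-0.2,0],"twist":[0,0,0]},
    {"offset":[1.5,-0.2,0],"twist":[0,0,0]},
    {"offset":[1.5,-0.2,0],"twist":[0,0,0]}
  ]
}}

```text
time_s: 27.38
position: [494.3, 234.7, 55.3]
tcp_rot: [-0.002, 0.065, 0.998, -0.0]
wrist_force: [-8.9, 1.9, 4.7]
opening: 0.002
grasp_force: 4.1
```

```bash
python3 f.py
```

```text
[-7.9  1.6  4.2] [ 0.3   1.16 -0.  ] [494.3 234.6  55.2] [-2.400e-03  6.460e-02  9.979e-01 -3.000e-04] 27.5833
```

It moved 1.7 mm and stalled hard, so it's home now. Back off slowly and re-measure from the same hover.

Emit:
{"method": "move_arm", "body": {
  "rows": [
    {"offset":[-1,0.1,0],"twist":[0,0,0]},
    {"offset":[-2,0.3,0],"twist":[0,0,0]},
    {"offset":[-3,0.4,0],"twist":[0,0,0]},
    {"offset":[-6,0.8,0],"twist":[0,0,0]},
    {"offset":[-14,2,0],"twist":[0,0,0]}
  ]
}}

```text
time_s: 28.0
position: [484.9, 236.9, 56.4]
tcp_rot: [0.002, 0.065, 0.998, 0.001]
wrist_force: [0.3, 0.8, 0.5]
opening: -0.002
grasp_force: 0.0
```

Emit:
{"method": "move_arm", "body": {
  "rows": [
    {"offset":[-10,1,10],"twist":[0,0,0]},
    {"offset":[-18,2,35],"twist":[0,0,0]},
    {"offset":[-18,2,65],"twist":[0,0,0]},
    {"offset":[-18,2,95],"twist":[0,0,0]},
    {"offset":[-18,2,108],"twist":[0,0,0]}
  ]
}}

```text
time_s: 28.42
position: [467.0, 239.7, 168.0]
tcp_rot: [0.004, 0.064, 0.998, 0.002]
wrist_force: [1.4, 0.8, 0.7]
opening: -0.003
grasp_force: 0.0
```

Emit:
{"method": "move_arm", "body": {
  "rows": [
    {"offset":[25,-3,0],"twist":[0,0,0]},
    {"offset":[55,-7,0],"twist":[0,0,0]},
    {"offset":[85,-11,0],"twist":[0,0,0]},
    {"offset":[105,-14,0],"twist":[0,0,0]},
    {"offset":[112,-15,0],"twist":[0,0,0]}
  ],
  "jaw": 0.85
}}

```text
time_s: 28.83
position: [580.1, 223.1, 164.4]
tcp_rot: [0.002, 0.065, 0.998, 0.0]
wrist_force: [0.2, 0.8, -0.5]
opening: 0.711
grasp_force: 0.0
```

Emit:
{"method": "move_arm", "body": {
  "rows": [
    {"offset":[0,0,0],"twist":[0,0,0]},
    {"offset":[0,0,0],"twist":[0,0,0]},
    {"offset":[0,0,0],"twist":[0,0,0]},
    {"offset":[0,0,0],"twist":[0,0,0]},
    {"offset":[0,0,0],"twist":[0,0,0]}
  ]
}}

```text
time_s: 29.25
position: [575.3, 223.9, 163.5]
tcp_rot: [-0.0, 0.064, 0.998, -0.0]
wrist_force: [-0.0, 0.6, -0.2]
opening: 0.842
grasp_force: 0.0
```

```bash
python3 g.py; python3 f.py
```

```text
30 nose 93.2272803790915 face 94.93839433044229 gap 1.703034278241148 0.11898471028722205
[-2.77782913e-03  9.41438263e+01]
29.35
[ 0.1 -0.3 -0.1] [ 0.01  0.   -0.01] [576.4 223.7 163.7] [1.000e-04 6.430e-02 9.979e-01 0.000e+00] 29.55
```

Emit:
{"method": "move_arm", "body": {
  "rows": [
    {"offset":[0,0,0],"twist":[0,0,0]},
    {"offset":[0,0,0],"twist":[0,0,0]},
    {"offset":[0,0,0],"twist":[0,0,0]},
    {"offset":[0,0,0],"twist":[0,0,0]},
    {"offset":[0,0,0],"twist":[0,0,0]}
  ]
}}

```text
time_s: 29.97
position: [576.5, 223.5, 163.5]
tcp_rot: [-0.0, 0.064, 0.998, -0.0]
wrist_force: [0.1, -0.4, -0.2]
opening: 0.849
grasp_force: 0.0
```

Emit:
{"method": "move_arm", "body": {
  "rows": [
    {"offset":[0,0,0],"twist":[0,0,0]},
    {"offset":[0,0,0],"twist":[0,0,0]},
    {"offset":[0,0,0],"twist":[0,0,0]},
    {"offset":[0,0,0],"twist":[0,0,0]},
    {"offset":[0,0,0],"twist":[0,0,0]}
  ]
}}

```text
time_s: 30.38
position: [576.5, 223.6, 163.5]
tcp_rot: [-0.0, 0.064, 0.998, -0.0]
wrist_force: [1.2, -0.2, -0.3]
opening: 0.846
grasp_force: 0.0
```

```bash
cat > sd.py <<'E'
import sys
from h import *
ims=[vision.camera("side")["image"][:, :,:].astype(np.float32) for _ in range(2)]
a=vision.camera("side"); im=np.mean(ims+[a["image"].astype(np.float32)],0); np.save(sys.argv[1],im)
# body nose top corners region in side picture, from dock frame
print([np.round(proj(a,q),1) for q in ([600,222,87],[596,205,87],[545,228,87])],telemetry.get_state()["time_s"])
E
python3 g.py; python3 sd.py A.npy
```

```text
30 nose 93.33870848059385 face 94.90676310750413 gap 1.5543787470518282 0.13382138131672766
[5.08817545e-03 9.16528676e+01]
30.4833
[array([271.7, 280.5]), array([277. , 274.2]), array([299.4, 289.3])] 30.6333
```

The gap is steady at about 1.6 mm, so its absolute offset needs calibrating. Push once more and compare side-camera positions when pushed and when released.

Emit:
{"method": "move_arm", "body": {
  "rows": [
    {"offset":[-20,3,0],"twist":[0,0,0]},
    {"offset":[-45,6,0],"twist":[0,0,0]},
    {"offset":[-75,10,0],"twist":[0,0,0]},
    {"offset":[-100,13,0],"twist":[0,0,0]},
    {"offset":[-112,15,0],"twist":[0,0,0]}
  ],
  "jaw": 0
}}

```text
time_s: 31.05
position: [461.2, 238.4, 163.0]
tcp_rot: [-0.001, 0.064, 0.998, -0.0]
wrist_force: [1.2, 0.4, -0.3]
opening: 0.14
grasp_force: 0.0
```

Emit:
{"method": "move_arm", "body": {
  "rows": [
    {"offset":[0,0,-25],"twist":[0,0,0]},
    {"offset":[0,0,-50],"twist":[0,0,0]},
    {"offset":[0,0,-75],"twist":[0,0,0]},
    {"offset":[0,0,-95],"twist":[0,0,0]},
    {"offset":[0,0,-108],"twist":[0,0,0]}
  ]
}}

```text
time_s: 31.47
position: [463.9, 238.2, 53.6]
tcp_rot: [-0.001, 0.064, 0.998, -0.0]
wrist_force: [-1.2, -0.5, -0.2]
opening: 0.002
grasp_force: 0.0
```

Emit:
{"method": "move_arm", "body": {
  "rows": [
    {"offset":[6,-0.8,0],"twist":[0,0,0]},
    {"offset":[12,-1.6,0],"twist":[0,0,0]},
    {"offset":[18,-2.4,0],"twist":[0,0,0]},
    {"offset":[23,-3,0],"twist":[0,0,0]},
    {"offset":[26,-3.4,0],"twist":[0,0,0]}
  ]
}}

```text
time_s: 31.88
position: [493.2, 235.6, 57.2]
tcp_rot: [0.002, 0.065, 0.998, 0.001]
wrist_force: [1.5, 0.1, 0.5]
opening: 0.002
grasp_force: 0.1
```

Emit:
{"method": "move_arm", "body": {
  "rows": [
    {"offset":[0.5,-0.1,0],"twist":[0,0,0]},
    {"offset":[1,-0.1,0],"twist":[0,0,0]},
    {"offset":[1.5,-0.2,0],"twist":[0,0,0]},
    {"offset":[1.5,-0.2,0],"twist":[0,0,0]},
    {"offset":[1.5,-0.2,0],"twist":[0,0,0]}
  ]
}}

```text
time_s: 32.3
position: [491.8, 235.0, 55.6]
tcp_rot: [-0.0, 0.064, 0.998, -0.0]
wrist_force: [-1.0, 0.2, 0.8]
opening: -0.001
grasp_force: 0.0
```

```bash
python3 f.py; python3 sd.py B.npy
```

```text
[0.1 0.3 0.2] [-0.   -0.02 -0.02] [491.8 235.   55.5] [-1.000e-04  6.430e-02  9.979e-01 -0.000e+00] 32.5
[array([271.7, 280.5]), array([277. , 274.2]), array([299.4, 289.3])] 32.65
```

Emit:
{"method": "move_arm", "body": {
  "rows": [
    {"offset":[0.7,-0.1,0],"twist":[0,0,0]},
    {"offset":[1.4,-0.2,0],"twist":[0,0,0]},
    {"offset":[2.1,-0.3,0],"twist":[0,0,0]},
    {"offset":[2.8,-0.4,0],"twist":[0,0,0]},
    {"offset":[3.5,-0.5,0],"twist":[0,0,0]}
  ]
}}

```text
time_s: 33.07
position: [494.3, 234.3, 55.3]
tcp_rot: [-0.001, 0.064, 0.998, -0.0]
wrist_force: [-3.8, 0.5, 2.7]
opening: -0.003
grasp_force: 2.0
```

Emit:
{"method": "move_arm", "body": {
  "rows": [
    {"offset":[0.5,-0.1,0],"twist":[0,0,0]},
    {"offset":[1,-0.1,0],"twist":[0,0,0]},
    {"offset":[1,-0.1,0],"twist":[0,0,0]},
    {"offset":[1,-0.1,0],"twist":[0,0,0]},
    {"offset":[1,-0.1,0],"twist":[0,0,0]}
  ]
}}

```text
time_s: 33.48
position: [494.4, 234.3, 55.2]
tcp_rot: [-0.002, 0.064, 0.998, -0.0]
wrist_force: [-5.8, 1.5, 3.7]
opening: -0.002
grasp_force: 3.3
```

```bash
python3 f.py; python3 sd.py C.npy
python3 - <<'E'
import numpy as np,cv2
A,B,C=[np.load(x+".npy") for x in"ABC"]
print([np.abs(A-X)[262:300,255:290].mean() for X in(B,C)])
def sh(P,Q,r):
    v0,v1,u0,u1=r; g=lambda X:cv2.cvtColor(X[v0:v1,u0:u1].astype(np.float32),cv2.COLOR_BGR2GRAY)
    w=np.eye(2,3,dtype=np.float32); return cv2.findTransformECC(g(P),g(Q),w,cv2.MOTION_TRANSLATION,(3,200,1e-6))[1][:,2]
for r in [(268,292,265,290),(265,290,268,284)]: print([sh(A,X,r) for X in(B,C)])
E
```

```text
[-6.7  1.2  3.6] [ 0.17  0.9  -0.01] [494.4 234.3  55.2] [-2.200e-03  6.450e-02  9.979e-01 -5.000e-04] 33.6833
[array([271.7, 280.5]), array([277. , 274.2]), array([299.4, 289.3])] 33.8333
[np.float32(25.106098), np.float32(26.680286)]Traceback (most recent call last):
  File "<stdin>", line 7, in <module>
  File "<stdin>", line 6, in sh
cv2.error: OpenCV(4.12.0) /io/opencv/modules/video/src/ecc.cpp:589: error: (-7:Iterations do not converge) The algorithm stopped before its convergence. The correlation is going to be minimized. Images may be uncorrelated or non-overlapped in function 'findTransformECC'
```

```bash
cat > cmp.py <<'E'
import numpy as np,cv2,sys
def sh(P,Q,r):
    v0,v1,u0,u1=r; g=lambda X:cv2.cvtColor(X[v0:v1,u0:u1].astype(np.float32),cv2.COLOR_BGR2GRAY)
    w=np.eye(2,3,dtype=np.float32)
    try: return cv2.findTransformECC(g(P),g(Q),w,cv2.MOTION_TRANSLATION,(3,200,1e-6))[1][:,2].round(2)
    except Exception as e: return "fail"
B,C=[np.load(x) for x in sys.argv[1:3]]
for n,r in [("nose stripe",(272,290,267,288)),("nose2",(268,296,264,292)),("stop",(275,300,243,262)),("base",(320,365,290,370))]: print(n,sh(B,C,r))
E
python3 cmp.py B.npy C.npy; python3 -c "
from h import *;c=vision.camera('side')
a=np.array(proj(c,[600,222,87]));b=np.array(proj(c,[601,221.87,87]));print(b-a)"
```

```text
nose stripe [-0.59  0.  ]
nose2 [-0.57  0.07]
stop [-0.08 -0.09]
base [-0.51 -0.06]
[-0.4860574  -0.16535098]
```

Emit:
{"method": "move_arm", "body": {
  "rows": [
    {"offset":[-0.5,0.1,0],"twist":[0,0,0]},
    {"offset":[-1,0.1,0],"twist":[0,0,0]},
    {"offset":[-1.5,0.2,0],"twist":[0,0,0]},
    {"offset":[-2,0.3,0],"twist":[0,0,0]},
    {"offset":[-2.5,0.3,0],"twist":[0,0,0]}
  ]
}}

```text
time_s: 34.3
position: [494.5, 234.6, 55.5]
tcp_rot: [0.001, 0.064, 0.998, 0.0]
wrist_force: [-1.5, -0.7, -1.1]
opening: 0.001
grasp_force: 0.6
```

```bash
python3 f.py; python3 sd.py D.npy; python3 cmp.py C.npy D.npy
```

```text
[-1.4  0.  -0.9] [-0.02  0.21  0.02] [494.5 234.6  55.6] [4.000e-04 6.440e-02 9.979e-01 1.000e-04] 34.5
[array([271.7, 280.5]), array([277. , 274.2]), array([299.4, 289.3])] 34.65
nose stripe [-0.03  0.03]
nose2 [-0.02  0.01]
stop [-0.   -0.01]
base [0.19 0.05]
```

Emit:
{"method": "move_arm", "body": {
  "rows": [
    {"offset":[-0.5,0.1,0],"twist":[0,0,0]},
    {"offset":[-1,0.1,0],"twist":[0,0,0]},
    {"offset":[-1.5,0.2,0],"twist":[0,0,0]},
    {"offset":[-2,0.3,0],"twist":[0,0,0]},
    {"offset":[-2.5,0.3,0],"twist":[0,0,0]}
  ]
}}

```text
time_s: 35.07
position: [491.8, 235.1, 55.8]
tcp_rot: [0.0, 0.064, 0.998, 0.0]
wrist_force: [-0.1, 1.1, 0.1]
opening: 0.001
grasp_force: 0.0
```

```bash
python3 f.py; python3 sd.py E.npy; python3 cmp.py C.npy E.npy; python3 cmp.py B.npy E.npy
```

```text
[ 0.  -0.4 -0. ] [-0. -0. -0.] [491.6 235.   55.6] [1.000e-04 6.430e-02 9.979e-01 0.000e+00] 35.2667
[array([271.7, 280.5]), array([277. , 274.2]), array([299.4, 289.3])] 35.4167
nose stripe [0.22 0.05]
nose2 [0.28 0.2 ]
stop [0.15 0.07]
base [0.55 0.09]
nose stripe [-0.42  0.24]
nose2 [-0.33  0.28]
stop [0.02 0.  ]
base [0.05 0.  ]
```

After the gentle back-off the pack sits only about 0.5 mm from the pushed-home position. I'll withdraw and check the gap from the hover.

Emit:
{"method": "move_arm", "body": {
  "rows": [
    {"offset":[-4,0.5,0],"twist":[0,0,0]},
    {"offset":[-10,1.3,0],"twist":[0,0,0]},
    {"offset":[-20,2.6,10],"twist":[0,0,0]},
    {"offset":[-27,3.5,35],"twist":[0,0,0]},
    {"offset":[-27,3.5,70],"twist":[0,0,0]}
  ]
}}

```text
time_s: 35.83
position: [458.9, 237.0, 122.5]
tcp_rot: [-0.005, 0.064, 0.998, -0.002]
wrist_force: [-0.1, -0.3, -1.0]
opening: -0.003
grasp_force: 0.0
```

Emit:
{"method": "move_arm", "body": {
  "rows": [
    {"offset":[0,0,30],"twist":[0,0,0]},
    {"offset":[25,-3,38],"twist":[0,0,0]},
    {"offset":[55,-7,38],"twist":[0,0,0]},
    {"offset":[85,-11,38],"twist":[0,0,0]},
    {"offset":[112,-15,38],"twist":[0,0,0]}
  ],
  "jaw": 0.85
}}

```text
time_s: 36.25
position: [577.5, 223.6, 164.3]
tcp_rot: [0.001, 0.064, 0.998, 0.0]
wrist_force: [0.5, -0.6, -0.4]
opening: 0.712
grasp_force: 0.0
```

Emit:
{"method": "move_arm", "body": {
  "rows": [
    {"offset":[0,0,0],"twist":[0,0,0]},
    {"offset":[0,0,0],"twist":[0,0,0]},
    {"offset":[0,0,0],"twist":[0,0,0]},
    {"offset":[0,0,0],"twist":[0,0,0]},
    {"offset":[0,0,0],"twist":[0,0,0]}
  ]
}}

```text
time_s: 36.67
position: [575.0, 223.7, 163.3]
tcp_rot: [-0.001, 0.064, 0.998, -0.0]
wrist_force: [-0.8, 0.4, -0.3]
opening: 0.853
grasp_force: 0.0
```

```bash
python3 f.py; python3 g.py; python3 sd.py F.npy; python3 cmp.py A.npy F.npy
```

```text
[ 0.  -0.1 -0.2] [-0.01  0.01 -0.03] [576.  223.7 163.7] [-0.      0.0641  0.9979  0.    ] 36.8667
30 nose 93.47901468999602 face 94.78473401382539 gap 1.3449274297961509 0.14404952328874002
[-3.65204814e-03  9.46456551e+01]
36.9667
[array([271.7, 280.5]), array([277. , 274.2]), array([299.4, 289.3])] 37.1167
nose stripe [-0.35  0.42]
nose2 [-0.27  0.33]
stop [ 0.01 -0.03]
base [-0.04 -0.  ]
```

```bash
python3 -c "
from bench import ctrl; print(ctrl.finish_job())"
```

```text
the job is handed in; nothing more can be done
None
```

I loaded the orange-topped pack into the dock, under both claws and against the red end stop, released it and handed the job in at about 37 s. The dock took roughly 16 N at most, and the bystanders were not touched. I couldn't read the probe directly: I estimate it is pushed in about 3.3 mm (±0.5 mm; more than 2.2 mm needed), though one rougher touch reading, before a second push home, was nearer 2 mm. No verdict came back.

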